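# Pack the gift boxes at the honey stall

### The job

Pack the order at the honey stall: stand each product upright in the gift box whose cut-out matches its shape and size - the round honey jar in the large round one, the six-sided jar in the hexagonal one, the square mead bottle in the square one and the beeswax candle in the small round one - each set right down on the floor of its box. They are glass and wax, so set them down without dropping them or knocking any over.

Things in the scene. Friction and masses are not known exactly. Their poses are not given: they have to be found in the camera images.
- round_jar_mid (a point): Round glass honey jar, the widest product: body 62 mm diameter from the bottom to 66 mm up, flat brass-coloured lid of 59 mm on top, 86 mm tall in all, about 0.34 kg, paper label round it. Loose, standing upright on the counter. This point is on its axis, half-way up: 43 mm above its bottom; z up.
- hex_jar_mid (a point): Six-sided glass honey jar: body a regular hexagon 52 mm across the flats (60 mm across the corners) from the bottom to 68 mm up, round brass-coloured lid of 46 mm, 90 mm tall in all, about 0.27 kg. Loose, standing upright on the counter. This point is on its axis, half-way up: 45 mm above its bottom; z up; its x axis points to a corner of the hexagon, its y axis squarely out of a flat.
- square_bottle_mid (a point): Small square amber mead bottle: body 44 x 44 mm from the bottom to 78 mm up, then a round shoulder and neck with a cork of 22 mm, 116 mm tall in all, about 0.22 kg. Loose, standing upright on the counter. This point is on its axis, half-way up: 58 mm above its bottom; z up, x and y squarely out of its flat sides.
- pillar_candle_mid (a point): Plain round beeswax pillar candle, slim: 40 mm diameter, 90 mm tall (a thin wick on top stands 9 mm more), about 0.11 kg. Loose, standing upright on the counter. This point is on its axis, half-way up: 45 mm above its bottom; z up. (Oddments lying among the products and boxes are under 25 mm high; taller equipment stands only along the sides and back.)
- box_large_circle: Gift box base, fixed: green tray 104 mm square, rim 22 mm high, holding a brown card pad, top at 20 mm, with a large round hole 80 mm in diameter (for the round jar) in its middle, 16 mm deep to a green floor 4 mm above the counter. The four trays differ only in the hole. Origin: on the counter under the hole's middle; z up, x and y along the sides.
- box_hexagon: Gift box base, fixed: green tray 104 mm square, rim 22 mm high, holding a brown card pad, top at 20 mm, with a hexagonal hole 70 mm across the flats, 81 mm across the corners (takes the six-sided jar at any yaw) in its middle, 16 mm deep to a green floor 4 mm above the counter. The four trays differ only in the hole. Origin: on the counter under the hole's middle; z up, x and y along the sides.
- box_square: Gift box base, fixed: green tray 104 mm square, rim 22 mm high, holding a brown card pad, top at 20 mm, with a square hole 62 x 62 mm, parallel to the tray (for the square bottle, turned to within 15 degrees) in its middle, 16 mm deep to a green floor 4 mm above the counter. The four trays differ only in the hole. Origin: on the counter under the hole's middle; z up, x and y along the sides.
- box_small_circle: Gift box base, fixed: green tray 104 mm square, rim 22 mm high, holding a brown card pad, top at 20 mm, with a small round hole 58 mm in diameter (for the pillar candle) in its middle, 16 mm deep to a green floor 4 mm above the counter. The four trays differ only in the hole. Origin: on the counter under the hole's middle; z up, x and y along the sides.
Not all that is in view belongs to the job. What is shaped like the part that bears pillar_candle_mid but black is not meant. Leave any pink look-alike of the part that bears square_bottle_mid alone.

How it is judged:
By the outcome, as a careful person would: the job done as asked, in the order asked, and still so for the second after the job is handed in, with the robot touching nothing.
It also fails if it takes over 91 s, if anything falls off the work surface, if the arm or the gripper's body presses on something with over 40 N, if the wrist force passes 120 N, or if a joint passes its speed limit or range.

### The arm

A 6-joint arm with a two-finger parallel gripper is mounted at the origin on the work surface. World frame = base frame: x ahead of the robot, y to its left, z up, the work surface at z = 0. Lengths are in m, angles in rad, forces in N, time in s.
With the tool pointing down it reaches from about 0.375 to 0.975 m from the base axis. Payload 3.8 kg.
Tool frame: the origin (TCP) lies on the centre line of the jaws, within the pads' length; the fingertips stand 14 mm ahead of it and the grasp point (between the pads) lies 5 mm behind it (robot.tip_extent is the distance from the TCP to the fingertips, in m); z points along the fingers, y is the line along which they close (so a half turn about z gives the same grasp; the last joint's range is limited). The gripper opens to 85 mm and grips with 20 to 120 N. Pads are 22 mm wide; open, the fingers measure 114 mm over their backs; the gripper's body (76 mm by 85 mm) begins 54 mm behind the grasp point. The pads swing forward as they close: fully open they stand 13 mm farther back than shut.
Start: joints at [-1.317, 0.264, 1.604, -0, 1.274, -0.037], TCP at [0.194, -0.647, 0.245] pointing down, gripper open.
Joint ranges: [-2.63, 2.63], [-0.94, 2.18], [0.31, 2.57], [-1.31, 4.45], [0, 2.66], [-2.55, 2.55]. Speed limits (rad/s): [2.57, 2.57, 3.14, 3.14, 3.14, 3.14].

### API

Orientations are given as [roll, pitch, yaw] about the fixed x, y, z axes, in that order (R = Rz(yaw) Ry(pitch) Rx(roll)).
In Python, from cell import robot gives the robot as it stands.
- The arm moves only by the tool play_rows, never from a script. Its argument "increments" is a list of rows, each a list of 3 entries, a list of its own where there are three numbers: the opening, from -1 (shut) to 1 (fully open), then the shift along the tool's x, y, z as a fraction of full scale, then the turn about the tool's z as a fraction of full scale. In form: [[jaw, [tx, ty, tz], roll], ...]. A call has 1 to 20 rows; each row shifts and turns the commanded pose from where the row before left it, along the tool's axes as they then stand; what a row does not reach is not made up. Full scale, the value 1, is 25 mm for a shift and 5 degrees for a turn. A row lasts 1/8 s, in which the tool goes at most 62.5 mm and 10.7 degrees, less where a joint would pass 70% of its speed; a pose out of reach is approached as far as the arm can. A call with a number of a shift or a turn outside -1 to 1 is refused whole. A call with a gripper value outside its range is refused whole. The fingers move at their own pace and stop on an object; "grip_force" is the grip in N (left out, the last holds). Time passes only in rows, so rows that do not move let the fingers close. It gives the time, the measured TCP pose, the force, the opening and the grip force at its end, in the units of the state.
- robot.get_obs(): the state, without advancing time (a new reading comes with each control period).
- robot.camera(name): name is "scene" or "top" or "wrist"; returns the picture (420x560x3 uint8, red, green, blue); there is no depth.
- robot.calibration(name): a dict with "vertical_fov" (degrees; the focal length in pixels is half the picture's height over the tangent of half this angle, whatever the lens; pixels are square), "cx", "cy" (the principal point, pixels), "eye" and "rotation" of the camera in the world; the wrist camera has in their place "T_tool_cam" (4x4, takes a point from camera to tool coordinates, whose origin is the TCP and whose axes are the flange's). Camera axes: x right, y down, z forward; pixel columns grow to the right and rows downward; lengths in m; the calibration is good to about 2 mm. A picture is of the moment at which its call begins: read the wrist's pose just before it. calibration takes no time and is no camera call.
- robot.close_job(): hands the job in; it is judged then, once.
The state is a dict: "time_s": time; "qpos": joint angles; "qd": joint speeds; "joint_torque": joint torques, N m; "position": TCP position; "eef_rot": TCP orientation; "wrist_force": force on the tool from outside, world axes, zero at the start; "torque": the same for the moment, N m; "opening": finger opening in m; "gripper_force": force on a finger pad.
Only numpy, scipy, OpenCV 4.12 (cv2) and the standard library are available. Lean on these libraries where they do the work, as an engineer would, in place of code of your own. Each camera call takes 0.05 s, during which the arm holds its last target. There are 200 camera calls.

## Working session

There is one attempt and no reset: what is moved stays moved. The work goes in short steps, Python scripts to look and compute and a tool call to move; the robot and the scene stay as the last step left them, time stands still between calls to the robot, and variables do not carry over. Pictures are saved under pics/ and viewed, at most 14 in all, crops included, and the job is handed in when it is done.

Besides the shell and the picture viewer there is one more tool, called as name(argument=value, ...), one argument or row to a line, values as JSON. play_rows: Moves the arm, as the interface text tells. Its arguments: {"type":"object","properties":{"increments":{"type":"array","items":{"type":"array"}},"grip_force":{"type":"number"}},"required":["increments"]}

```bash
mkdir -p pics; python3 - <<'E'
from cell import robot
import cv2
for n in("top","scene"):
    cv2.imwrite(f"pics/{n}0.png",cv2.resize(robot.camera(n)[:,:,::-1],(784,588)))
    c=robot.calibration(n);print(n,c)
print(robot.get_obs())
E
```

```text
top {'vertical_fov': 43.678621564814094, 'cx': 280.9275578106937, 'cy': 212.86453496671618, 'eye': array([0.35914467, 0.02204231, 1.31024988]), 'rotation': array([-3.06586674, -0.00629899, -1.5895169 ])}
scene {'vertical_fov': 55.17707574517245, 'cx': 275.80164964404076, 'cy': 203.03684314309936, 'eye': array([ 0.90858727, -0.45245752,  0.69139891]), 'rotation': array([-2.34474585, -0.01950096,  0.75719691])}
{'time_s': 0.1, 'qpos': array([-1.31692720e+00,  2.64700561e-01,  1.60529329e+00,  4.01164233e-06,
        1.27373294e+00, -3.68839378e-02]), 'qd': array([-8.17246285e-05, -7.29418795e-04, -2.26370818e-03,  8.39888112e-05,
       -7.42904931e-04, -8.03509665e-04]), 'joint_torque': array([-7.37548680e-05, -5.16706645e+01, -3.68588984e+01,  6.94700429e-05,
        6.31670919e-03, -3.52664142e-05]), 'position': array([ 0.19334633, -0.64601746,  0.24404103]), 'eef_rot': array([-3.13946011e+00, -8.25283704e-05,  2.90751802e-01]), 'wrist_force': array([-0.80237218,  0.13418222, -0.71028072]), 'torque': array([-0.0296089 , -0.03548597, -0.00304723]), 'gripper_force': 0.0, 'opening': 0.08553837252798756}
```

View pics/top0.png

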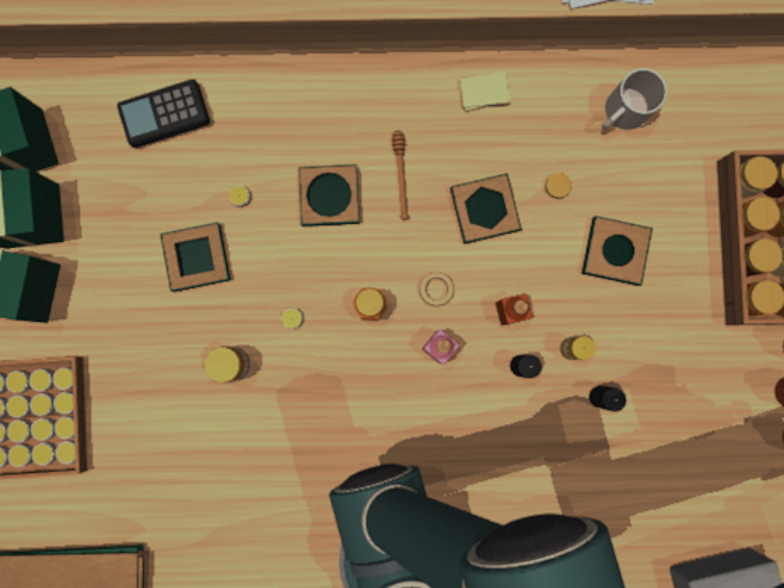

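View pics/scene0.png

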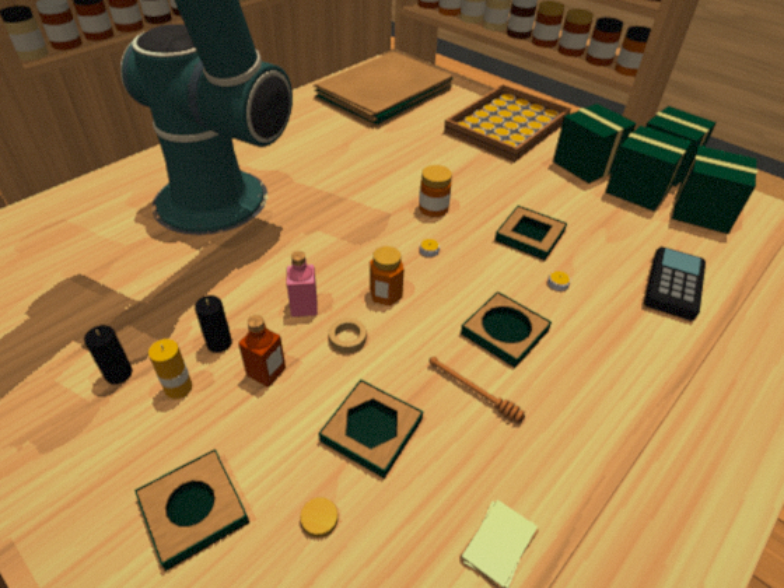

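The top view shows the boxes at large circle (329,194), hexagon (487,208), square (196,257) and small circle (618,250). The products are at jar (223,365), hex jar (370,304), amber bottle (515,308) and yellow candle (582,347). The pink bottle and two black candles are decoys. Next I'll back-project these points and check them with model overlays.

```bash
cat > h.py <<'E'
import numpy as np, cv2
from scipy.spatial.transform import Rotation as Ro
from cell import robot
def cam(n):
    c=robot.calibration(n); f=210/np.tan(np.radians(c["vertical_fov"])/2)
    if n=="wrist":
        o=robot.get_obs(); T=np.eye(4); T[:3,:3]=Ro.from_euler("xyz",o["eef_rot"]).as_matrix(); T[:3,3]=o["position"]
        T=T@c["T_tool_cam"]; R,e=T[:3,:3],T[:3,3]
    else: R,e=Ro.from_euler("xyz",c["rotation"]).as_matrix(),c["eye"]
    return f,c["cx"],c["cy"],R,np.array(e)
def proj(C,P):
    f,cx,cy,R,e=C; p=(np.atleast_2d(P)-e)@R; return np.c_[cx+f*p[:,0]/p[:,2],cy+f*p[:,1]/p[:,2]]
def back(C,uv,z):
    f,cx,cy,R,e=C; uv=np.atleast_2d(uv); d=np.c_[(uv[:,0]-cx)/f,(uv[:,1]-cy)/f,np.ones(len(uv))]@R.T
    return e+d*((z-e[2])/d[:,2])[:,None]
def poly(x,y,z,r,n,yaw):
    a=yaw+np.arange(n)*2*np.pi/n; return np.c_[x+r*np.cos(a),y+r*np.sin(a),np.full(n,z)]
def draw(img,C,P,s,col,off=(0,0)):
    q=((proj(C,P)-off+.5)*s*16).astype(int); cv2.polylines(img,[q.reshape(-1,1,2)],True,col,1,cv2.LINE_AA,4)
E
python3 - <<'E'
from h import *
C=cam("top"); k=1/1.4
pts={"box":[[(299,167),(358,166),(360,224),(301,225)],[(451,188),(509,175),(521,232),(463,242)],[(162,234),(219,224),(230,281),(172,291)],[(595,217),(652,228),(642,284),(584,273)]]}
for b in pts["box"]:
    p=back(C,np.array(b)*k,.022)[:,:2]; d=p[1]-p[0]
    print(p.mean(0).round(4),np.degrees(np.arctan2(*(d[::-1]))).round(1)%90,np.linalg.norm(np.roll(p,1,0)-p,axis=1).round(3))
for n,uv,z in[("jar",(223,365),.086),("hex",(370,303),.09),("bot",(521,306),.116),("can",(583,348),.09)]:
    print(n,back(C,np.array(uv)*k,z).round(4))
im=robot.camera("top")[:,:,::-1]; cv2.imwrite("pics/raw.png",im)
cv2.imwrite("pics/t1.png",cv2.resize(im[190:300,240:440],None,fx=4,fy=4,interpolation=cv2.INTER_CUBIC))
s=robot.camera("scene")[:,:,::-1]; cv2.imwrite("pics/raws.png",s)
E
```

```text
[0.6418 0.1221] 0.0 [0.105 0.105 0.105 0.105]
[ 0.6122 -0.1558] 11.799999999999997 [0.099 0.106 0.105 0.105]
[0.535  0.3595] 9.099999999999994 [0.103 0.102 0.104 0.103]
[ 0.5341 -0.3884] 77.9 [0.102 0.103 0.102 0.104]
jar [[0.3455 0.2973 0.086 ]]
hex [[0.4439 0.0516 0.09  ]]
bot [[ 0.4327 -0.1954  0.116 ]]
can [[ 0.3625 -0.3011  0.09  ]]
```

View pics/t1.png

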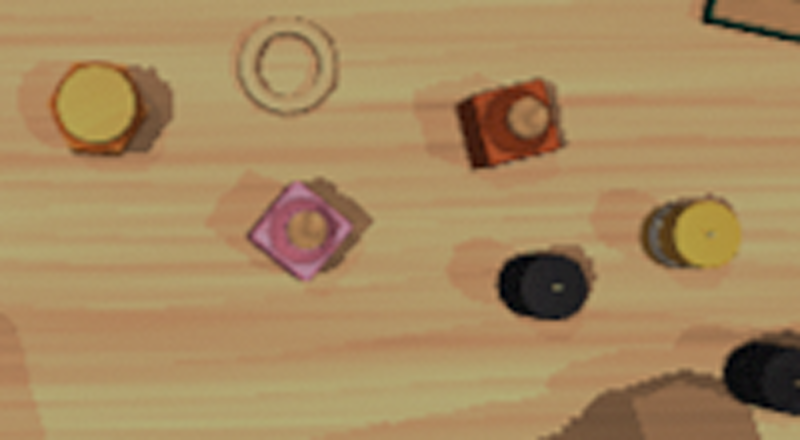

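The crop shows the hex lid at (97,104), the amber cork at (527,118), the candle top at (706,233) and a bottle yaw of about 14°. Now I'll overlay the models in both cameras.

```bash
cat > ov.py <<'E'
from h import *
jar=(.3455,.2973); hx=(.4439,.0516,30); bt=(.4327,-.1954,14); cd=(.3625,-.3011)
C=cam("top")
r=np.radians
def shapes():
    j=lambda x,y,z,R:poly(x,y,z,R,40,0)
    return [("jar",[j(*jar,.086,.0295),j(*jar,.066,.031),j(*jar,0,.031)]),
     ("hex",[j(*hx[:2],.09,.023),poly(*hx[:2],.068,.03,6,r(hx[2])),poly(*hx[:2],0,.03,6,r(hx[2]))]),
     ("bot",[j(*bt[:2],.116,.011),poly(*bt[:2],.078,.0311,4,r(bt[2]+45)),poly(*bt[:2],0,.0311,4,r(bt[2]+45))]),
     ("can",[j(*cd,.09,.02),j(*cd,0,.02)])]
def tile(imgs):
    rows=[]
    for n,im in imgs:
        C=cam(n); t=[]
        for nm,ps in shapes():
            c=proj(C,np.mean([p.mean(0) for p in ps],0))[0]; o=np.clip((c-[25,30]).astype(int),0,[500,360])
            a=cv2.resize(im[o[1]:o[1]+60,o[0]:o[0]+50],None,fx=4,fy=4,interpolation=cv2.INTER_CUBIC)
            for p,col in zip(ps,[(255,0,0),(0,255,0),(255,0,255)]): draw(a,C,p,4,col,o)
            t.append(a)
        rows.append(np.hstack(t))
    return np.vstack(rows)
E
python3 - <<'E'
from ov import *
cv2.imwrite("pics/o1.png",tile([("top",cv2.imread("pics/raw.png")),("scene",cv2.imread("pics/raws.png"))]))
E
```

```text
(no output)
```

View pics/o1.png

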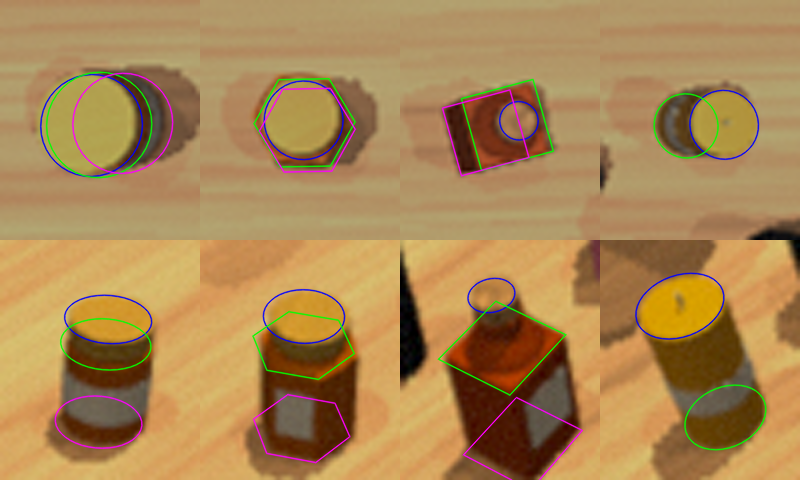

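The fit is good everywhere except the hex yaw, so I'll compare a few candidates for it. I'll check the boxes in the same picture.

```bash
python3 - <<'E'
from ov import *
import ov
T=cv2.imread("pics/raw.png");S=cv2.imread("pics/raws.png")
cols=[]
for y in (20,25,35,40):
    ov.hx=(.4437,.0512,y); t=tile([("top",T),("scene",S)])
    cols.append(t[:,200:400])
cv2.imwrite("pics/o2.png",np.hstack(cols))
C=cam("top"); B=[(.6418,.1221,0,.04,40),(.6122,-.1558,12,.0404,6),(.535,.3595,9.5,.0438,4),(.5341,-.3884,-12,.029,40)]
tt=[]
for n,im in(("top",T),("scene",S)):
    C=cam(n);t=[]
    for x,y,w,R,k in B:
        c=proj(C,[x,y,.02])[0]; o=np.clip((c-[40,40]).astype(int),0,[480,340]); s=2.5
        a=cv2.resize(im[o[1]:o[1]+80,o[0]:o[0]+80],None,fx=s,fy=s,interpolation=cv2.INTER_CUBIC)
        draw(a,C,poly(x,y,.022,.0735,4,r(w+45)),s,(255,0,0),o); draw(a,C,poly(x,y,.02,R,k,r(w+(45 if k==4 else 0))),s,(0,255,0),o)
        t.append(a)
    tt.append(np.hstack(t))
cv2.imwrite("pics/o3.png",np.vstack(tt))
E
```

```text
(no output)
```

View pics/o2.png

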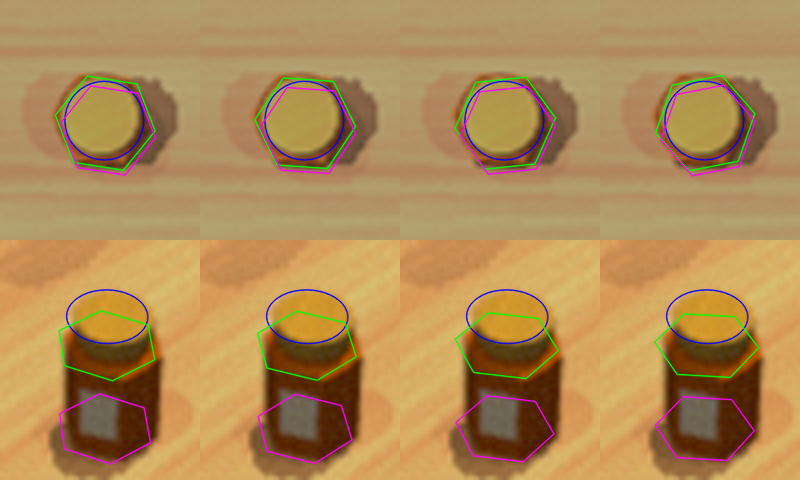

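View pics/o3.png

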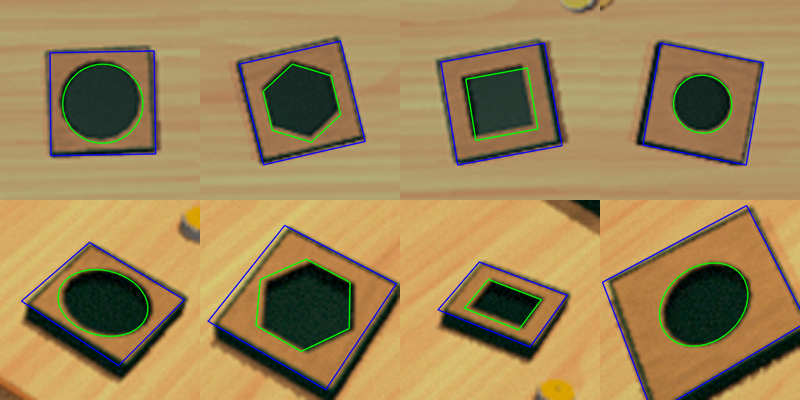

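The boxes fit to within 1–2 mm. The hex corner yaw is about 33.5°. I'm moving now: first turn the tool square to the world, then head around to the round jar.

play_rows(
  increments=[
    [1, [0, 0, 0], 0.83],
    [1, [0, 0, 0], 0.83],
    [1, [0, 0, 0], 0.83],
    [1, [0, 0, 0], 0.84],
    [1, [0.7, -1, 0], 0],
    [1, [0.7, -1, 0], 0],
    [1, [0.7, -1, 0], 0],
    [1, [0.7, -1, 0], 0],
    [1, [0.7, -1, 0], 0],
    [1, [0.7, -1, 0], 0],
    [1, [0.7, -1, 0], 0],
    [1, [0.7, -1, 0], 0],
    [1, [0.7, -1, 0], 0],
    [1, [0.7, -1, 0], 0],
    [1, [0.7, -1, 0], 0],
    [1, [0.7, -1, 0], 0],
    [1, [0.7, -1, 0], 0],
    [1, [0.7, -1, 0], 0],
    [1, [0.7, -1, 0], 0],
    [1, [0.7, -1, 0], 0],
  ],
  grip_force=40,
)

```text
time_s: 2.7
position: [0.4738, -0.2457, 0.2451]
eef_rot: [-3.142, 0.0, 0.0]
wrist_force: [-1.3, -0.0, 0.3]
opening: 0.0851
gripper_force: 0.0
```

play_rows(
  increments=[
    [1, [-0.25, -1, 0.15], 0],
    [1, [-0.25, -1, 0.15], 0],
    [1, [-0.25, -1, 0.15], 0],
    [1, [-0.25, -1, 0.15], 0],
    [1, [-0.25, -1, 0.15], 0],
    [1, [-0.25, -1, 0.15], 0],
    [1, [-0.25, -1, 0.15], 0],
    [1, [-0.25, -1, 0.15], 0],
    [1, [-0.25, -1, 0.15], 0],
    [1, [-0.25, -1, 0.15], 0],
    [1, [-0.25, -1, 0.15], 0],
    [1, [-0.25, -1, 0.15], 0],
    [1, [-0.25, -1, 0.15], 0],
    [1, [-0.25, -1, 0.15], 0],
    [1, [-0.25, -1, 0.15], 0],
    [1, [-0.25, -1, 0.15], 0],
    [1, [-0.25, -1, 0.15], 0],
    [1, [-0.25, -1, 0.15], 0],
    [1, [-0.25, -1, 0.15], 0],
    [1, [-0.25, -1, 0.15], 0],
  ],
)

```text
time_s: 5.2
position: [0.3471, 0.2533, 0.1698]
eef_rot: [3.141, 0.0, 0.0]
wrist_force: [-0.7, 0.6, -0.0]
opening: 0.0854
gripper_force: 0.0
```

play_rows(
  increments=[
    [1, [-0.06, -0.88, 0], 0],
    [1, [0, -0.88, 0], 0],
    [1, [0, 0, 0], 0],
  ],
)

```text
time_s: 5.58
position: [0.346, 0.2975, 0.17]
eef_rot: [3.141, 0.0, 0.002]
wrist_force: [-0.0, -0.5, 0.2]
opening: 0.0856
gripper_force: 0.0
```

```bash
python3 - <<'E'
from ov import *
C=cam("wrist");print(robot.get_obs()["position"],robot.tip_extent)
a=cv2.resize(robot.camera("wrist")[:,:,::-1],None,fx=1.4,fy=1.4)
for p,c in zip(shapes()[0][1],[(255,0,0),(0,255,0),(255,0,255)]): draw(a,C,p,1.4,c)
cv2.imwrite("pics/w1.png",a)
E
```

```text
[0.34603525 0.29754089 0.17003205] 0.014
```

View pics/w1.png

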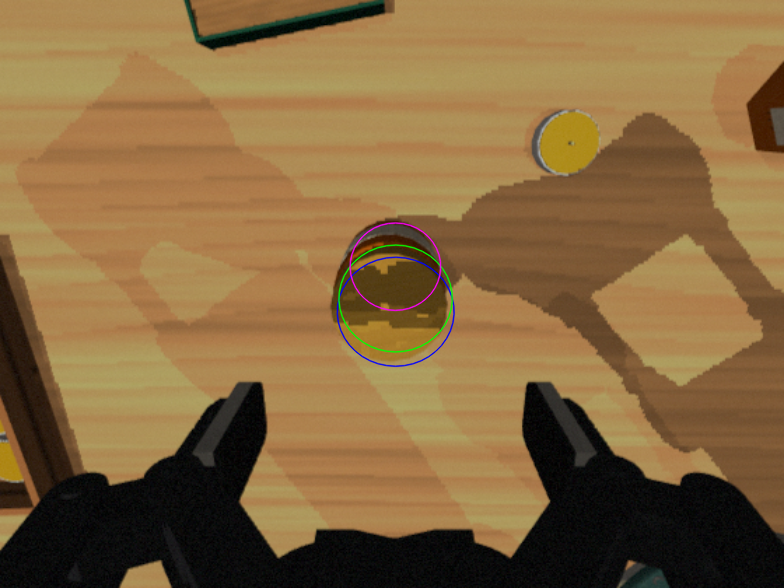

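The wrist view shows the jar about 2 mm off the model to the left, which is within tolerance. I'll nudge, descend and grip.

play_rows(
  increments=[
    [1, [0.04, -0.04, 0.9], 0],
    [1, [0, 0, 0.9], 0],
    [1, [0, 0, 0.9], 0],
    [1, [0, 0, 0.9], 0],
    [1, [0, 0, 0.8], 0],
    [1, [0, 0, 0.5], 0],
    [1, [0, 0, 0.3], 0],
    [-1, [0, 0, 0], 0],
    [-1, [0, 0, 0], 0],
    [-1, [0, 0, 0], 0],
    [-1, [0, 0, 0], 0],
    [-1, [0, 0, 0], 0],
  ],
)

```text
time_s: 7.12
position: [0.3486, 0.2991, 0.0412]
eef_rot: [-3.14, -0.001, 0.0]
wrist_force: [-0.3, 1.1, 5.7]
opening: 0.0609
gripper_force: 41.1
```

play_rows(
  increments=[
    [-1, [0, 0, -0.5], 0],
    [-1, [0, 0, -1], 0],
    [-1, [0, 0, -1], 0],
    [-1, [0.5, 0.3, -0.5], 0],
    [-1, [0.9, 0.54, 0], 0],
    [-1, [0.9, 0.54, 0], 0],
    [-1, [0.9, 0.54, 0], 0],
    [-1, [0.9, 0.54, 0], 0],
    [-1, [0.9, 0.54, 0], 0],
    [-1, [0.9, 0.54, 0], 0],
    [-1, [0.9, 0.54, 0], 0],
    [-1, [0.9, 0.54, 0], 0],
    [-1, [0.9, 0.54, 0], 0],
    [-1, [0.9, 0.54, 0], 0],
    [-1, [0.9, 0.54, 0], 0],
    [-1, [0.9, 0.54, 0], 0],
    [-1, [0.4, 0.3, 0], 0],
    [-1, [0, 0, 0], 0],
  ],
)

```text
time_s: 9.38
position: [0.6409, 0.1207, 0.115]
eef_rot: [-3.142, 0.001, -0.001]
wrist_force: [-1.2, 1.3, -4.2]
opening: 0.0613
gripper_force: 40.6
```

```bash
cat > wv.py <<'E'
import sys
from ov import *
def go(name,x,y,R,k,w):
    C=cam("wrist"); a=cv2.resize(robot.camera("wrist")[:,:,::-1],None,fx=1.4,fy=1.4)
    draw(a,C,poly(x,y,.02,R,k,r(w+(45 if k==4 else 0))),1.4,(0,255,0)); draw(a,C,poly(x,y,.022,.0735,4,r(w%90+45)),1.4,(255,0,0))
    cv2.imwrite(f"pics/{name}.png",a)
E
python3 -c "
from wv import *
go('w2',.6418,.1221,.04,40,0)"
```

```text
(no output)
```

View pics/w2.png

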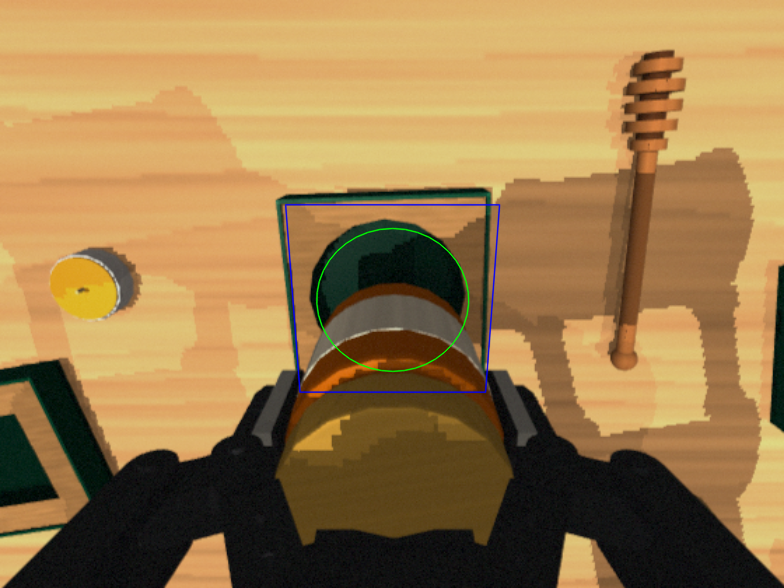

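The jar is over the large round hole, with a small bias that matches the one at the pick. I'll correct by +4/+3 mm and lower.

play_rows(
  increments=[
    [-1, [0.16, -0.12, 0.4], 0],
    [-1, [0, 0, 0.7], 0],
    [-1, [0, 0, 0.7], 0],
    [-1, [0, 0, 0.5], 0],
    [-1, [0, 0, 0.25], 0],
    [-1, [0, 0, 0.15], 0],
    [-1, [0, 0, 0.04], 0],
    [-1, [0, 0, 0], 0],
  ],
)

```text
time_s: 10.42
position: [0.6449, 0.1245, 0.0474]
eef_rot: [-3.141, -0.001, 0.0]
wrist_force: [0.2, -0.4, -2.9]
opening: 0.0611
gripper_force: 40.6
```

play_rows(
  increments=[
    [-1, [0, 0, 0.04], 0],
    [-1, [0, 0, 0.04], 0],
    [-1, [0, 0, 0], 0],
  ],
)

```text
time_s: 10.8
position: [0.6446, 0.1245, 0.0452]
eef_rot: [-3.142, -0.001, 0.0]
wrist_force: [-0.2, 0.4, -1.1]
opening: 0.0615
gripper_force: 41.2
```

play_rows(
  increments=[
    [-1, [0, 0, 0.04], 0],
    [-1, [0, 0, 0], 0],
  ],
)

```text
time_s: 11.05
position: [0.6446, 0.1245, 0.0452]
eef_rot: [-3.142, -0.0, 0.0]
wrist_force: [-3.7, -1.0, 4.9]
opening: 0.0611
gripper_force: 41.7
```

Set down. Release, lift and go over to the hex jar.

play_rows(
  increments=[
    [1, [0, 0, 0], 0],
    [1, [0, 0, 0], 0],
    [1, [0, 0, 0], 0],
    [1, [0, 0, -0.5], 0],
    [1, [0, 0, -1], 0],
    [1, [0, 0, -1], 0],
    [1, [0, 0, -1], 0],
    [1, [0, 0, -1], 0],
    [1, [-0.5, 0.2, -0.5], -0.67],
    [1, [-1, 0.4, 0], 0],
    [1, [-1, 0.4, 0], 0],
    [1, [-1, 0.4, 0], 0],
    [1, [-1, 0.4, 0], 0],
    [1, [-1, 0.4, 0], 0],
    [1, [-1, 0.4, 0], 0],
    [1, [-1, 0.4, 0], 0],
    [1, [0, 0, 0], 0.67],
  ],
)

```text
time_s: 13.18
position: [0.4597, 0.0387, 0.1694]
eef_rot: [3.141, -0.0, -0.002]
wrist_force: [0.3, 0.1, 0.4]
opening: 0.0854
gripper_force: 0.0
```

play_rows(
  increments=[
    [1, [-0.55, -0.57, 0], 0],
    [1, [0, 0, 0.3], -0.96],
    [1, [0, 0, 0.3], -0.96],
    [1, [0, 0, 0.3], -0.96],
    [1, [0, 0, 0.3], -0.96],
    [1, [0, 0, 0.3], -0.96],
    [1, [0, 0, 0.3], -0.95],
    [1, [0, 0, 0.3], -0.95],
    [1, [0, 0, 0], 0],
  ],
)

```text
time_s: 14.3
position: [0.4466, 0.0543, 0.1161]
eef_rot: [-3.141, 0.001, 0.585]
wrist_force: [-0.2, -0.7, 0.5]
opening: 0.0857
gripper_force: 0.0
```

```bash
python3 - <<'E'
from ov import *
import ov; ov.hx=(.446,.053,33.5)
C=cam("wrist");print(robot.get_obs()["position"])
a=cv2.resize(robot.camera("wrist")[:,:,::-1],None,fx=1.4,fy=1.4)
for p,c in zip(shapes()[1][1],[(255,0,0),(0,255,0),(255,0,255)]): draw(a,C,p,1.4,c)
cv2.imwrite("pics/w3.png",a)
E
```

```text
[0.44664984 0.05428829 0.11609719]
```

View pics/w3.png

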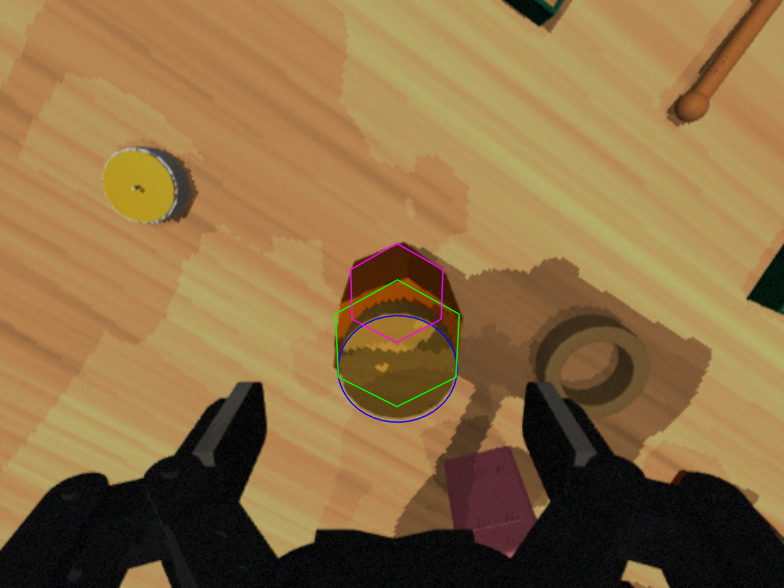

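Aligned well, with flats parallel to the pads. The pink bottle is clear.

play_rows(
  increments=[
    [1, [0, 0, 0.8], 0],
    [1, [0, 0, 0.9], 0],
    [1, [0, 0, 0.8], 0],
    [1, [0, 0, 0.4], 0],
    [1, [0, 0, 0.14], 0],
    [-1, [0, 0, 0], 0],
    [-1, [0, 0, 0], 0],
    [-1, [0, 0, 0], 0],
    [-1, [0, 0, 0], 0],
    [-1, [0, 0, 0], 0],
    [-1, [0, 0, 0], 0],
  ],
)

```text
time_s: 15.72
position: [0.4484, 0.0537, 0.0414]
eef_rot: [3.141, -0.002, 0.585]
wrist_force: [-1.6, 0.1, 5.5]
opening: 0.0538
gripper_force: 41.3
```

play_rows(
  increments=[
    [-1, [0, 0, -0.5], 0],
    [-1, [0, 0, -1], 0],
    [-1, [0, 0, -0.3], 0.96],
    [-1, [0, 0, -0.3], 0.96],
    [-1, [0, 0, -0.3], 0.96],
    [-1, [0, 0, -0.3], 0.96],
    [-1, [0, 0, -0.2], 0.96],
    [-1, [0, 0, -0.2], 0.95],
    [-1, [0, 0, -0.2], 0.95],
    [-1, [0.6, 0.8, 0], 0],
    [-1, [0.74, 0.92, 0], 0],
    [-1, [0.74, 0.92, 0], 0],
    [-1, [0.74, 0.92, 0], 0],
    [-1, [0.74, 0.92, 0], 0],
    [-1, [0.74, 0.92, 0], 0],
    [-1, [0.74, 0.92, 0], 0],
    [-1, [0.74, 0.92, 0], 0],
    [-1, [0.74, 0.92, 0], 0],
    [-1, [0, 0, 0], 0],
  ],
)

```text
time_s: 18.1
position: [0.6114, -0.1521, 0.1229]
eef_rot: [3.141, -0.001, -0.002]
wrist_force: [-0.5, 0.1, -2.5]
opening: 0.0541
gripper_force: 42.1
```

play_rows(
  increments=[
    [-1, [0.1, 0.08, 0.5], 0],
    [-1, [0, 0, 0.8], 0],
    [-1, [0, 0, 0.8], 0],
    [-1, [0, 0, 0.5], 0],
    [-1, [0, 0, 0.25], 0],
    [-1, [0, 0, 0.15], 0],
    [-1, [0, 0, 0.04], 0],
    [-1, [0, 0, 0.04], 0],
    [-1, [0, 0, 0], 0],
  ],
)

```text
time_s: 19.23
position: [0.6184, -0.1534, 0.049]
eef_rot: [3.139, -0.011, 0.001]
wrist_force: [5.0, -0.2, 5.2]
opening: 0.0515
gripper_force: 42.1
```

An unexpected contact: x drifted by +5 mm. I'll look before going on.

```bash
python3 - <<'E'
from ov import *
S=robot.camera("scene")[:,:,::-1]; W=robot.camera("wrist")[:,:,::-1]
c=proj(cam("scene"),[.614,-.154,.04])[0].astype(int)
a=cv2.resize(S[c[1]-75:c[1]+75,c[0]-50:c[0]+50],(400,600),interpolation=cv2.INTER_CUBIC)
b=cv2.resize(W[120:420,180:380],(400,600),interpolation=cv2.INTER_CUBIC)
cv2.imwrite("pics/c1.png",np.hstack([a,b]));print(robot.get_obs()["position"],robot.get_obs()["wrist_force"])
E
```

```text
[ 0.61836325 -0.15335345  0.04897477] [ 5.76820942 -0.49904455  5.41945301]
```

View pics/c1.png

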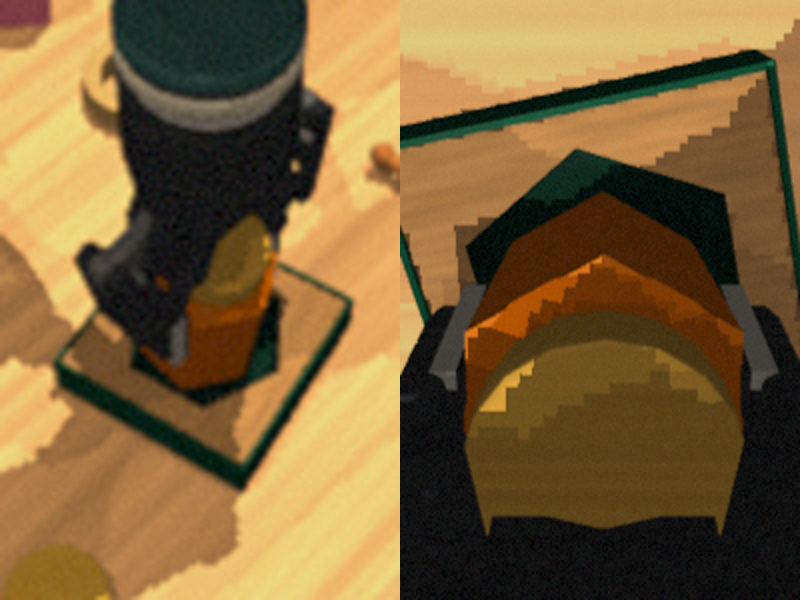

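The six-sided jar is tilted in the grip, with its rear bottom edge caught on the hole's rear edge. I'll back it out and measure.

play_rows(
  increments=[
    [-1, [0, 0, -0.3], 0],
    [-1, [0, 0, -0.6], 0],
    [-1, [0, 0, -0.8], 0],
    [-1, [0, 0, -0.3], 0],
    [-1, [0, 0, 0], 0],
  ],
)

```text
time_s: 19.95
position: [0.6136, -0.1525, 0.0969]
eef_rot: [3.141, -0.002, 0.0]
wrist_force: [0.6, -0.2, -3.4]
opening: 0.0519
gripper_force: 43.4
```

```bash
python3 - <<'E'
from ov import *
o=robot.get_obs();p=o["position"];print(p,o["eef_rot"],o["wrist_force"],o["opening"])
out=[]
z0=p[2]-.0412
def draws(a,C,s,off):
    draw(a,C,poly(.6122,-.1558,.02,.0404,6,r(12)),s,(0,255,0),off)
    draw(a,C,poly(p[0],p[1],z0+.09,.023,40,0),s,(255,0,0),off)
    draw(a,C,poly(p[0],p[1],z0+.068,.03,6,0),s,(255,255,0),off)
    draw(a,C,poly(p[0],p[1],z0,.03,6,0),s,(255,0,255),off)
S=robot.camera("scene")[:,:,::-1];C=cam("scene")
c=proj(C,[.614,-.154,.06])[0].astype(int);off=c-[50,75]
a=cv2.resize(S[off[1]:off[1]+150,off[0]:off[0]+100],(400,600),interpolation=cv2.INTER_CUBIC);draws(a,C,4,off)
C=cam("wrist");W=robot.camera("wrist")[:,:,::-1];off=np.array([180,120])
b=cv2.resize(W[120:420,180:380],(400,600),interpolation=cv2.INTER_CUBIC);draws(b,C,2,off)
cv2.imwrite("pics/c2.png",np.hstack([a,b]))
E
```

```text
[ 0.61360977 -0.15253978  0.09687818] [ 3.14111064e+00 -1.76751686e-03  2.61566178e-04] [ 0.6282669  -0.1683314  -3.43331208] 0.05191298038262516
```

View pics/c2.png

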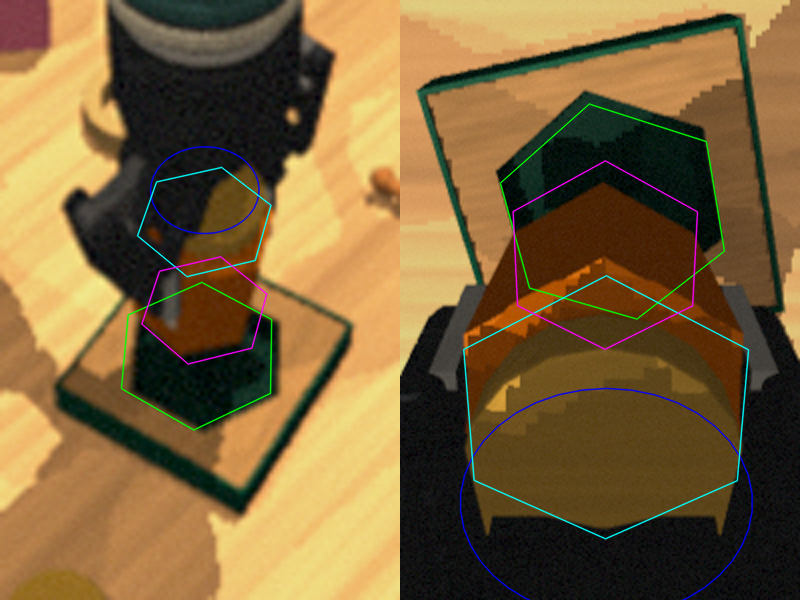

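The jar leans about 10°, top toward +x, with its bottom about 6 mm rearward. The box is about 3 mm farther in +x than I had it. I'll shift forward, ease the grip to 20 N and lower so the floor rights it.

play_rows(
  increments=[
    [-1, [0.26, 0, 0], 0],
    [-1, [0, 0, 0.3], 0],
    [-1, [0, 0, 0.5], 0],
    [-1, [0, 0, 0.5], 0],
    [-1, [0, 0, 0.3], 0],
    [-1, [0, 0, 0.1], 0],
    [-1, [0, 0, 0], 0],
  ],
  grip_force=22,
)

```text
time_s: 20.92
position: [0.6196, -0.1525, 0.0532]
eef_rot: [-3.142, 0.0, 0.0]
wrist_force: [1.2, -0.2, -3.2]
opening: 0.0513
gripper_force: 43.4
```

play_rows(
  increments=[
    [-1, [0, 0, 0.06], 0],
    [-1, [0, 0, 0.06], 0],
    [-1, [0, 0, 0.06], 0],
    [-1, [0, 0, 0], 0],
  ],
  grip_force=22,
)

```text
time_s: 21.42
position: [0.6198, -0.1525, 0.0491]
eef_rot: [3.141, -0.001, 0.0]
wrist_force: [0.2, -0.7, -1.6]
opening: 0.0518
gripper_force: 43.7
```

play_rows(
  increments=[
    [-1, [0, 0, 0.06], 0],
    [-1, [0, 0, 0.06], 0],
    [-1, [0, 0, 0.04], 0],
    [-1, [0, 0, 0], 0],
  ],
)

```text
time_s: 21.92
position: [0.62, -0.1525, 0.0485]
eef_rot: [3.141, -0.0, 0.0]
wrist_force: [-8.7, 2.3, 17.4]
opening: 0.0514
gripper_force: 45.8
```

play_rows(
  increments=[
    [0.17, [0, 0, 0], 0],
    [0.19, [0, 0, 0], 0],
    [0.21, [0, 0, 0], 0],
    [0.21, [0, 0, 0], 0],
  ],
)

```text
time_s: 22.42
position: [0.6199, -0.1525, 0.0484]
eef_rot: [3.141, -0.0, 0.0]
wrist_force: [-8.6, 1.5, 16.9]
opening: 0.0519
gripper_force: 25.4
```

play_rows(
  increments=[
    [0.22, [0, 0, 0], 0],
    [0.23, [0, 0, 0], 0],
    [0.24, [0, 0, 0], 0],
    [0.24, [0, 0, 0], 0],
  ],
)

```text
time_s: 22.92
position: [0.6218, -0.1536, 0.0479]
eef_rot: [3.139, -0.005, 0.0]
wrist_force: [-2.2, -1.3, 8.4]
opening: 0.0527
gripper_force: 0.5
```

play_rows(
  increments=[
    [0.26, [0, 0, 0], 0],
    [0.28, [0, 0, 0], 0],
    [0.3, [0, 0, 0], 0],
    [0.3, [0, 0, 0], 0],
  ],
)

```text
time_s: 23.42
position: [0.6198, -0.1526, 0.0448]
eef_rot: [3.141, -0.0, 0.0]
wrist_force: [0.1, -2.0, 1.8]
opening: 0.0555
gripper_force: 0.0
```

```bash
python3 - <<'E'
from ov import *
o=robot.get_obs();p=o["position"]
S=robot.camera("scene")[:,:,::-1];C=cam("scene")
c=proj(C,[.614,-.154,.06])[0].astype(int);off=c-[50,75]
a=cv2.resize(S[off[1]:off[1]+150,off[0]:off[0]+100],(400,600),interpolation=cv2.INTER_CUBIC)
draw(a,C,poly(.6155,-.154,.072,.03,6,0),4,(255,255,0),off)
C=cam("wrist");W=robot.camera("wrist")[:,:,::-1]
b=cv2.resize(W[120:420,180:380],(400,600),interpolation=cv2.INTER_CUBIC);draw(b,C,poly(p[0],p[1],.072,.03,6,0),2,(255,255,0),np.array([180,120]))
draw(b,C,poly(p[0],p[1],.004,.03,6,0),2,(255,0,255),np.array([180,120]))
cv2.imwrite("pics/c3.png",np.hstack([a,b]))
E
```

```text
(no output)
```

View pics/c3.png

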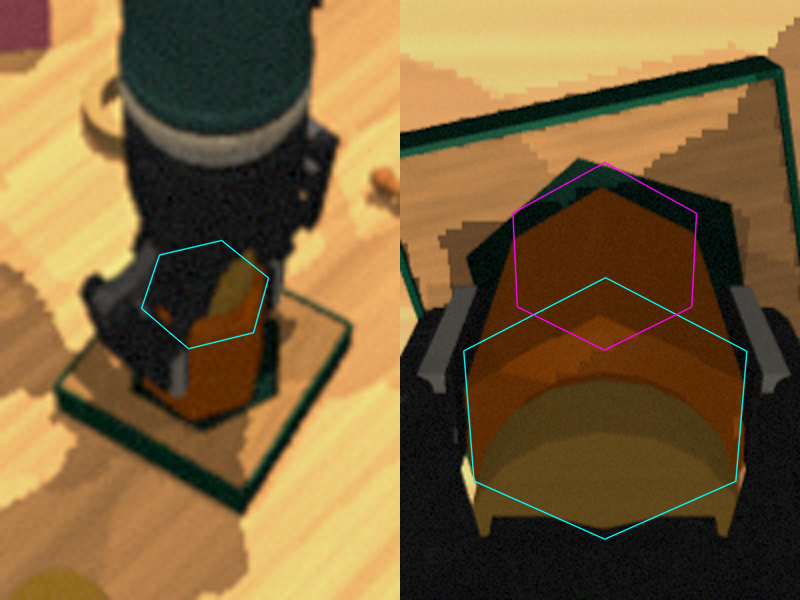

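The jar now stands upright in the hole, about 7 mm behind the TCP. Open fully, rise and go above the amber bottle.

play_rows(
  increments=[
    [0.5, [0, 0, 0], 0],
    [0.8, [0, 0, 0], 0],
    [1, [0, 0, 0], 0],
    [1, [0, 0, -0.5], 0],
    [1, [0, 0, -1], 0],
    [1, [0, 0, -1], 0],
    [1, [0, 0, -1], 0],
    [1, [0, 0, -1], 0],
    [1, [-0.8, 0.2, -0.5], 0],
    [1, [-0.9, 0.2, 0], 0],
    [1, [-0.9, 0.2, 0], 0],
    [1, [-0.9, 0.2, 0], 0],
    [1, [-0.9, 0.2, 0], 0],
    [1, [-0.9, 0.2, 0], 0],
    [1, [-0.9, 0.2, 0], 0],
    [1, [-0.9, 0.2, 0], 0],
    [1, [-0.3, 0.06, 0], -0.9],
    [1, [0, 0, 0], -0.9],
    [1, [0, 0, 0], -1],
    [1, [0, 0, 0], 0],
  ],
  grip_force=45,
)

```text
time_s: 26.02
position: [0.4344, -0.1941, 0.1703]
eef_rot: [3.141, -0.001, 0.243]
wrist_force: [-0.3, 0.1, 1.2]
opening: 0.0854
gripper_force: 0.0
```

```bash
python3 - <<'E'
from ov import *
import ov; ov.bt=(.435,-.194,14)
C=cam("wrist");o=robot.get_obs();print(o["position"],o["eef_rot"])
W=robot.camera("wrist")[:,:,::-1]
b=cv2.resize(W,None,fx=.9,fy=.9)
for p,c in zip(shapes()[2][1],[(255,0,0),(0,255,0),(255,0,255)]): draw(b,C,p,.9,c)
S=robot.camera("scene")[:,:,::-1];C=cam("scene")
c=proj(C,[.614,-.154,.05])[0].astype(int);off=c-[40,54]
a=cv2.resize(S[off[1]:off[1]+126,off[0]:off[0]+90],(270,378),interpolation=cv2.INTER_CUBIC)
for z,col in((.072,(255,255,0)),(.004,(255,0,255))): draw(a,C,poly(.613,-.153,z,.03,6,0),3,col,off)
draw(a,C,poly(.613,-.153,.094,.023,30,0),3,(255,0,0),off)
cv2.imwrite("pics/w4.png",np.hstack([b,a]))
E
```

```text
[ 0.43437355 -0.1941292   0.17028712] [ 3.14116184e+00 -5.67666062e-04  2.43413392e-01]
```

View pics/w4.png

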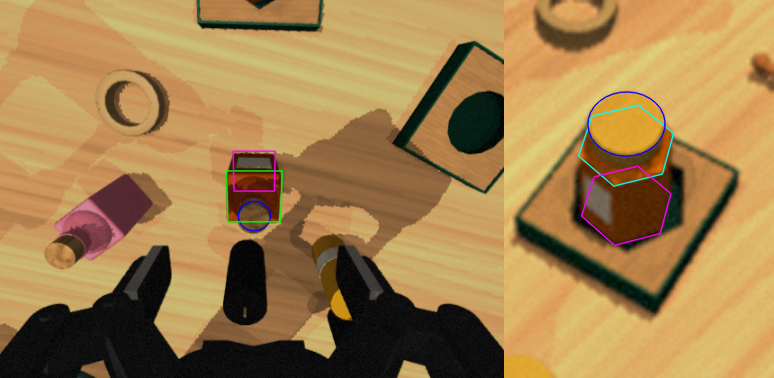

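The hex jar is upright in its hole, and the bottle overlay is aligned. Descend and grip.

play_rows(
  increments=[
    [1, [0, 0, 0.5], 0],
    [1, [0, 0, 0.9], 0],
    [1, [0, 0, 0.9], 0],
    [1, [0, 0, 0.8], 0],
    [1, [0, 0, 0.6], 0],
    [1, [0, 0, 0.4], 0],
    [1, [0, 0, 0.23], 0],
    [-1, [0, 0, 0], 0],
    [-1, [0, 0, 0], 0],
    [-1, [0, 0, 0], 0],
    [-1, [0, 0, 0], 0],
    [-1, [0, 0, 0], 0],
    [-1, [0, 0, 0], 0],
  ],
)

```text
time_s: 27.75
position: [0.4353, -0.1942, 0.0624]
eef_rot: [3.141, -0.001, 0.245]
wrist_force: [-0.4, 1.3, 5.5]
opening: 0.0438
gripper_force: 46.6
```

play_rows(
  increments=[
    [-1, [0, 0, -0.4], 0],
    [-1, [0, 0, -0.9], 0],
    [-1, [0, 0, -0.9], 0],
    [-1, [0, 0, -0.9], 0.9],
    [-1, [0, 0, -0.9], 0.95],
    [-1, [0, 0, -0.9], 0.95],
    [-1, [0.1, -0.5, 0], 0],
    [-1, [0.18, -0.95, 0], 0],
    [-1, [0.18, -0.95, 0], 0],
    [-1, [0.18, -0.95, 0], 0],
    [-1, [0.18, -0.95, 0], 0],
    [-1, [0.18, -0.95, 0], 0],
    [-1, [0.18, -0.95, 0], 0],
    [-1, [0.18, -0.95, 0], 0],
    [-1, [0.18, -0.95, 0], 0],
    [-1, [0.18, -0.95, 0], 0],
    [-1, [0.18, -0.95, 0], 0],
    [-1, [0.18, -0.95, 0], 0],
    [-1, [0.18, -0.95, 0], 0],
    [-1, [0.18, -0.95, 0], 0],
  ],
)

```text
time_s: 30.25
position: [0.494, 0.1286, 0.1821]
eef_rot: [3.141, 0.003, 0.002]
wrist_force: [0.5, 0.4, -1.9]
opening: 0.0434
gripper_force: 46.2
```

play_rows(
  increments=[
    [-1, [0.18, -0.95, 0], 0],
    [-1, [0.18, -0.95, 0], 0],
    [-1, [0.18, -0.95, 0], 0],
    [-1, [0.18, -0.95, 0], 0],
    [-1, [0.18, -0.95, 0], 0],
    [-1, [0.18, -0.95, 0], 0],
    [-1, [0.18, -0.95, 0], 0],
    [-1, [0.18, -0.95, 0], 0],
    [-1, [0.18, -0.95, 0], 0],
    [-1, [0.1, -0.6, 0], 0],
    [-1, [0, 0, 0.9], -0.93],
    [-1, [0, 0, 0.9], -0.93],
    [-1, [0, 0, 0], 0],
  ],
)

```text
time_s: 31.88
position: [0.5368, 0.3552, 0.1364]
eef_rot: [3.139, 0.005, 0.162]
wrist_force: [0.6, 0.1, -2.6]
opening: 0.0434
gripper_force: 46.0
```

```bash
python3 - <<'E'
from ov import *
o=robot.get_obs();p=o["position"];print(p,o["eef_rot"])
C=cam("wrist");W=robot.camera("wrist")[:,:,::-1]
b=cv2.resize(W,(504,378))
draw(b,C,poly(.538,.361,.02,.0438,4,r(54.3)),.9,(0,255,0));draw(b,C,poly(p[0],p[1],p[2]-.0624,.0311,4,o["eef_rot"][2]+r(45)),.9,(255,0,255))
S=robot.camera("scene")[:,:,::-1];C=cam("scene")
c=proj(C,[.538,.361,.06])[0].astype(int);off=c-[40,64]
a=cv2.resize(S[off[1]:off[1]+126,off[0]:off[0]+90],(270,378),interpolation=cv2.INTER_CUBIC)
draw(a,C,poly(.538,.361,.02,.0438,4,r(54.3)),3,(0,255,0),off)
for z,col in((p[2]-.0624,(255,0,255)),(p[2]+.0156,(255,255,0))): draw(a,C,poly(p[0],p[1],z,.0311,4,o["eef_rot"][2]+r(45)),3,col,off)
cv2.imwrite("pics/w5.png",np.hstack([b,a]))
E
```

```text
[0.5367955  0.35520554 0.13642554] [3.13940029 0.00506214 0.161623  ]
```

View pics/w5.png

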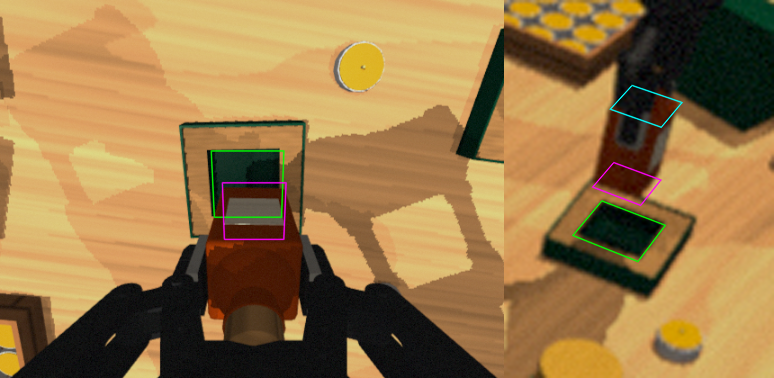

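The bottle hangs tilted about 10° (top to +x, bottom rearward). So the objects really sit a few mm farther in +x than I gripped, and the hex jar behaved the same way. I'll measure the bottle's bottom edge against the hole through the wrist camera.

```bash
python3 - <<'E'
from ov import *
p=robot.get_obs()["position"]; C=cam("wrist")
for z in (.068,.074): print("bottom front L,R",back(C,np.array([(228,197),(288,199)])/.9,z).round(4)[:,:2])
print("hole front L,R",back(C,np.array([(208,151),(284,150)])/.9,.02).round(4)[:,:2])
print("tray front L,R",back(C,np.array([(181,123),(306,121)])/.9,.022).round(4)[:,:2],p)
# scene: bottle segmentation tilt
S=robot.camera("scene");hsv=cv2.cvtColor(S,cv2.COLOR_RGB2HSV).astype(int);C=cam("scene")
print("vertical dir px",proj(C,[[.537,.355,.07],[.537,.355,.15]]).round(1).tolist())
E
```

```text
bottom front L,R [[0.5433 0.3759]
 [0.5489 0.332 ]]
bottom front L,R [[0.5456 0.3757]
 [0.551  0.3332]]
hole front L,R [[0.5641 0.4001]
 [0.5756 0.3354]]
tray front L,R [[0.5843 0.4246]
 [0.6027 0.3224]] [0.53864065 0.35618582 0.13931043]
vertical dir px [[381.0, 148.8], [387.6, 122.4]]
```

play_rows(
  increments=[
    [-1, [0.3, -0.17, 0.3], 0],
    [-1, [0.28, -0.17, 0.5], 0],
    [-1, [0, 0, 0.6], 0],
    [-1, [0, 0, 0.4], 0],
    [-1, [0, 0, 0], 0],
  ],
)

```text
time_s: 32.65
position: [0.5501, 0.3659, 0.0918]
eef_rot: [3.14, 0.004, 0.162]
wrist_force: [-0.4, 0.1, -2.6]
opening: 0.0435
gripper_force: 46.1
```

```bash
python3 - <<'E'
from ov import *
o=robot.get_obs();print(o["position"],o["eef_rot"][2],o["wrist_force"])
W=robot.camera("wrist");cv2.imwrite("pics/w6raw.png",W[:,:,::-1])
h=cv2.cvtColor(W,cv2.COLOR_RGB2HSV)
def ch(px,hv):
    H,S,V=map(int,hv)
    if S<60 and V>90:return 'L'
    if 60<H<105 and S>60:return 'g'
    if (H<10 or H>170) and S>130:return 'R'
    if 8<=H<25: return 'W' if V>190 else 'b'
    return 'k' if V<50 else '.'
for y in range(100,320,6): print(y,''.join(ch(W[y,x],h[y,x]) for x in range(160,400,3)))
E
```

```text
[0.55005524 0.36588212 0.09182193] 0.16239770187566216 [-0.39415466  0.14501698 -2.64643648]
100 WWWWWWWWWWWWWWWWWWWWWWWWWWWWWWWWWWWWWWWWWWWWWWWWWWWWWWWWWWWWWWWWWWWWWWWWWWWWWWWW
106 WWWWWWWWWWWWWWWWWWWWWWWWWWWWWWWWWWWWWWWWWWWWWWWWWWWWWWWWWWWWWWWWWWWWWWWWWWWWWWWW
112 WWWWWWWWWWWWWWWWWWWWWWWWWWWWWWWWWWWWWWWWWWWWWWWWWWWWWWWWWWWWWWWWWWWWWWWWWWWWWWWW
118 WWWWWWWWWWWWWWWWWWWWWWWWWWWWWWWWWWWWWWWWWWWWWWWWWWWWWWWWWWWWWWWWWWWWWWWWWWWWWWWW
124 WWWWWWWWWWWWWWWWWWWWWWWWWWWWWWWWWWWWWWWWWWWWWWWWWWWWWWWWWWWWWWWWWWWWWWWWWWWWWWWW
130 WWWWWWWWWWWWWWWWWWWWWWWWWWWWWWWWWWWWWWWWWWWWWWWWWWWWWWWWWWWWWWWWWWWWWWWWWWWWWWWW
136 WWWWWWWWWWWWWWWWWWWWWWWWWWWWWWWWWWWWWWWWWWWWWWWWWWWWWWWWWWWWWWWWWWWWWWWWWWWWWWWW
142 WWWWWWWWWWWWWWWWWWWWWWWWWWWWWWWWWWWWWWWWWWWWWWWWWWWWWWWWWWWWWWWWWWWWWWWWWWWWWWWW
148 WWWWWWWWWWWWWWWWWWWWWWWWWWWWWWWWWWWWWWWWWWWWWWWWWWWWWWWWWWWWWWWWWWWWWWWWWWWWWWWW
154 WWWWWWWWWWWWWWWWWWWWWWWWWWWWWWWWWWWWWWWWWWWWWWWWWWWWWWWWWWWWWWWWWWWWWWWWWWWWWWWW
160 WWWWWWWWWWWWWWWWWWWWWWWWWWWWWWWWWWWWWWWWWWWWWWWWWWWWWWWWWWWWWWWWWWWWWWWWWWWWWWWW
166 WWWWWWWWWWWWWWWgkggggggggggggggggggggggggggggggggggggggggggggggggggb
[... 1437 characters left out ...]
.bbbbgbWWWbbbbbbbbbb
274 WWWWWWWWWWWWWWWWkkkb.bbbbbbbbRRRRbbbbbbbRRbbbRbRbbbRRbbbRRRbbbbkkkbWWWWbbbbbbbbb
280 WWWWWWWWWWWWWWbgkgkbb.bRbbbRbbbRbRRbRbRbRbRbbRbbRRbbRbbRbRRbbbbkgkkbWWWWWWbbbbbb
286 WWWWWWWWWWWWWbkbkbbbbbkRRbbbRRRbbRRbbRbbRbRbbRbbbRRbRRRbRRbkb.bbkkgkWWWWWWWWWbbb
292 WWWWWWWWWWWWWkkkkbbbbbgbbbRbRRRRRbbbRRRRRRRRbbbRbRRRRRRRbbRRk.bbbkkkkWWWWWWWWWWW
298 WWWWWWWWWWWWkkkgb..bbkkRbRbbRRRRRbbRRbRRRRRRRbRRRRRRRRbbRbbkk.bbbbgkkkWWWWWWWWWW
304 WWWWWWWWWWWkkkkk.bbbkkkkRbRRRRbRbbRRRRRbRbbRbRRRRbRbbbbRRRbkkbbb.bkbkgbWWWWWWWWW
310 WWWWWWWWkkkkgkkkkkbbkkkbRbRbbbbRRRRRbRRRRRbbbbbbbRRRbRRRRRkkkbbgkgkkkkkkgbWWWWWW
316 WWWWWWWkkgkkkkgbkkkkkkbkRRRRbRRbRbRRbbRRRRbRbbRRRRRRRbbbbRkkkggbkkkkkkbkkgkWWWWW
```

```bash
python3 - <<'E'
from ov import *
C=cam("wrist");u=np.array([np.cos(.162),np.sin(.162)])
b=back(C,[(249,209),(314,212)],.028)[:,:2];h=back(C,[(235,205),(328,201)],.02)[:,:2]
print(np.linalg.norm(b[0]-b[1]),np.linalg.norm(h[0]-h[1]))
d=h.mean(0)-b.mean(0);print("front gap",d@u,"lateral",d@[-u[1],u[0]])
E
```

```text
0.04133180665377738 0.061071790509917116
front gap 0.002418744245749401 lateral 8.476676505193822e-05
```

play_rows(
  increments=[
    [-1, [-0.12, 0, 0], 0],
    [-1, [-0.12, 0, 0.2], 0],
    [-1, [0, 0, 0.3], 0],
    [-1, [0, 0, 0.2], 0],
    [-1, [0, 0, 0.1], 0],
    [-1, [0, 0, 0.06], 0],
    [-1, [0, 0, 0], 0],
  ],
)

```text
time_s: 33.58
position: [0.5455, 0.3658, 0.0724]
eef_rot: [3.142, 0.0, 0.162]
wrist_force: [-0.5, 0.3, -1.9]
opening: 0.0435
gripper_force: 46.1
```

play_rows(
  increments=[
    [-1, [0, 0, 0.06], 0],
    [-1, [0, 0, 0.06], 0],
    [-1, [0, 0, 0], 0],
  ],
)

```text
time_s: 33.95
position: [0.5454, 0.3658, 0.0694]
eef_rot: [3.141, 0.0, 0.163]
wrist_force: [0.0, 0.5, -1.9]
opening: 0.043
gripper_force: 46.1
```

play_rows(
  increments=[
    [-1, [0, 0, 0.06], 0],
    [-1, [0, 0, 0.04], 0],
    [-1, [0, 0, 0], 0],
  ],
)

```text
time_s: 34.33
position: [0.5454, 0.3657, 0.0669]
eef_rot: [3.141, 0.0, 0.163]
wrist_force: [0.7, -0.0, -2.5]
opening: 0.0433
gripper_force: 46.1
```

play_rows(
  increments=[
    [-1, [0, 0, 0.04], 0],
    [-1, [0, 0, 0.04], 0],
    [-1, [0, 0, 0], 0],
  ],
)

```text
time_s: 34.7
position: [0.5457, 0.366, 0.0665]
eef_rot: [-3.141, -0.0, 0.162]
wrist_force: [-3.4, -0.9, 5.9]
opening: 0.0433
gripper_force: 47.0
```

play_rows(
  increments=[
    [0.0, [0, 0, 0.02], 0],
    [0.02, [0, 0, 0], 0],
    [0.03, [0, 0, 0], 0],
    [0.04, [0, 0, 0], 0],
    [0.05, [0, 0, 0], 0],
    [0.07, [0, 0, 0], 0],
    [0.1, [0, 0, 0], 0],
    [0.1, [0, 0, 0], 0],
  ],
)

```text
time_s: 35.7
position: [0.5454, 0.3657, 0.0643]
eef_rot: [3.141, 0.0, 0.162]
wrist_force: [0.7, 0.1, 0.2]
opening: 0.0469
gripper_force: 0.0
```

```bash
cat > asc.py <<'E'
from ov import *
def ch(hv):
    H,S,V=map(int,hv)
    if S<60 and V>90:return 'L'
    if 60<H<105 and S>60:return 'g'
    if (H<10 or H>170) and S>130:return 'R'
    if 8<=H<25: return 'W' if V>190 else 'b'
    if 25<=H<40 and S>100: return 'Y'
    return 'k' if V<50 else '.'
def show(W,x0,x1,y0,y1,sx=3,sy=6):
    h=cv2.cvtColor(cv2.medianBlur(W,3),cv2.COLOR_RGB2HSV)
    for y in range(y0,y1,sy): print(y,''.join(ch(h[y,x]) for x in range(x0,x1,sx)))
E
python3 - <<'E'
from asc import *
print(robot.get_obs()["position"],robot.get_obs()["wrist_force"],robot.get_obs()["opening"])
C=cam("scene");S=robot.camera("scene")
x,y=.541,.364
print("expect cork,body top,bottom",proj(C,[[x,y,.12],[x,y,.082],[x,y,.004]]).round(0).tolist(), proj(C,poly(x,y,.082,.0311,4,r(54))).round(0).tolist())
show(S,340,420,95,195,1,3)
E
```

```text
[0.54538503 0.36570707 0.06430309] [0.65947607 0.11465392 0.15531069] 0.046883711378868646
expect cork,body top,bottom [[388.0, 132.0], [385.0, 144.0], [379.0, 168.0]] [[397.0, 143.0], [381.0, 137.0], [374.0, 145.0], [390.0, 151.0]]
95 bbbbbbbbbbbbbbbbWWWWWWWbbbbbbbbbbbWWWWWWbbbbbkbb.b.bbbbbbbbbbbbbbbbbbbbbbbbbkggg
98 bbbbbbbbbbbbWWWWWbLLLbbbbWWWWWWWWWWbbbbbbbbkkkkkkbbbbbbbbbbbbbbbbbbbbbbbbbkkgggg
101 bbbbbbbbbbbbbbbbbbbbbbWWWWbbbbbbbbbbbbbbbbkkkkkkkkkkbbkbbbbbbbbbbbbbbbbbkbkggggg
104 bbbbbbbbbbbbbbbbbbbbbbbbbbbbbbbbbbbbbbbbbbbkkkkkbkggkkkkkkkkkkkkkkkkkkkkkkgggggg
107 WWbbbbbbbbbbbbbbbbbbbbbbbbbbbbbbbbbbbbbbbbkkkkkgkkkkkkkkkkkkkkbbkkbkkkkkkggggggg
110 WWWWWWWWWbbbbbbbbbbbbbbbbbbbbbbbbbbbWWWWbbkkkkkbkkkkkkkkkbkkkbkkbkkkkkkkgggggggg
113 WWWWWWWWWWWWWWWbbbbbbbbbbbbbbbbbWWWWWWWWWbbbkkkkkkkkkkkkkkkkggkkkkkkkkkggggggggg
116 WWWWWWWWWWWWWWWWWWWWWWbbbbbbWWWWWWWWWWWWWWWWbbkbkkkkkkkgkkkkbbkkkkkkkggggggggggg
119 WWWWWWWWWWWWWWWWWWWWWWWWWWWWWWWWWWWWWWWWWWWWbbkkkkbbbkbkbkgkkkkggggggggggggggggg
122 WWWWWWWWWWWWWWWWWWWWWWWWWWWWWWWWWWWWWWWWWWbbkkkkkkkkkkkkkkkkkkkkbbbkgggggggggggg
125 WWWWWWWWWWWWWWW
[... 1320 characters left out ...]
bWWWWWWWWWWWWWWWWWWW
173 WWWWWWWWWWWWbbbbbbYkgggggggggggggkYbbbbbbbbbbbbbbbbbbbbbbYbWWWWWWWWWWWWWWWWWWWWW
176 WWWWWWWWWWbbbbbbbbbbbbbbbbkgggggggggggggkkbbbbbbbbbbbbbYbWWWWWWWWWWWWWWWWWWWWWWW
179 bbbbbbbbbbbbbbbbbbbbbbbbbbbbbbbbbYkgggggggggggggkbb.YbbWWWWWWWWWWWWWWWWWWWWWWWWW
182 bbbbbbbbbbbbbbbbbbbbbbbbbbbbbbbbbbbbbbbbbkgggggggggbbWWWWWWWWWWWWWWWWWWWWWWWWWWW
185 WWWWWWWWWWbbbbbbbbbbbbbbbbbbbbbbbbbbbbbbbbbbbbbbbbbWWWWWWWWWWWWWWWWWWWWWWWWWWWWW
188 WWWWWWWWWWbbbbbbbbbbbbbbbbbbbbbbbbbbbbbbbbbbbbWWWWWWWWWWWWWWWWWWWWWWWWWWWWWWWWWW
191 WWWWWWWWWbbbbbbbbbbbbbbbbbbbbbbbbbbbbbbbbbbbWWWWWWWWWWWWWWWWWWWWWWWWWWWWWWWWWWWW
194 WWWWWWWWWbbbbbbbbbbbbbbbbbbbbbbbbbbbbbbbbbbWWWWWWWWWWWWWWWWWWWWWWWWWWWWWWWWWWWWW
```

play_rows(
  increments=[
    [0.3, [0, 0, 0], 0],
    [0.6, [0, 0, 0], 0],
    [1, [0, 0, 0], 0],
    [1, [0, 0, -0.5], 0],
    [1, [0, 0, -1], 0],
    [1, [0, 0, -1], 0],
    [1, [0, 0, -1], 0],
    [1, [0, 0, -1], 0.93],
    [1, [0, 0, -0.5], 0.93],
    [1, [-0.2, 0.8, 0], 0],
    [1, [-0.25, 1, 0], 0],
    [1, [-0.25, 1, 0], 0],
    [1, [-0.25, 1, 0], 0],
    [1, [-0.25, 1, 0], 0],
    [1, [-0.25, 1, 0], 0],
    [1, [-0.25, 1, 0], 0],
    [1, [-0.25, 1, 0], 0],
    [1, [-0.25, 1, 0], 0],
    [1, [-0.25, 1, 0], 0],
  ],
)

```text
time_s: 38.12
position: [0.4837, 0.1192, 0.1896]
eef_rot: [3.142, -0.0, 0.0]
wrist_force: [0.3, -0.9, -0.2]
opening: 0.0853
gripper_force: 0.0
```

```bash
python3 - <<'E'
from asc import *
C=cam("scene");S=robot.camera("scene")
x,y=.541,.364
print("expect cork,bodytop corners,bottom",proj(C,[[x,y,.12],[x,y,.082],[x,y,.004]]).round(0).tolist(), proj(C,poly(x,y,.082,.0311,4,r(54))).round(0).tolist())
show(S,355,415,110,188,1,3)
E
```

```text
expect cork,bodytop corners,bottom [[388.0, 132.0], [385.0, 144.0], [379.0, 168.0]] [[397.0, 143.0], [381.0, 137.0], [374.0, 145.0], [390.0, 151.0]]
110 bbbbbbbbbbbbbbbbbbbbbWWWWWWWWWWWWWWWWWWWbbgggggggggggggggggg
113 WbbbbbbbbbbbbbbbbWWWWWWWWWWWWWWWWWWWWWWbbYgggggggggggggggggg
116 WWWWWWWWbbbbbWWWWWWWWWWWWWWWWWWWWWWWWWWbbbkggggggggggggggggg
119 WWWWWWWWWWWWWWWWWWWWWWWWWWWWWWWWWWWWWbbbbbbbbbbkgggggggggggg
122 WWWWWWWWWWWWWWWWWWWWWWWWWWWWWWWWWWWWWWWbbbbbbbbbbbbbkggggggg
125 WWWWWWWWWWWWWWWWWWWWWWWWWWWWWWWWWWWWWWWWWWWWbbbbbbbbbbbbbggg
128 WWWWWWWWWWWWWWWWWWWWWWWWWWWWWWWWWWWWWWWWWWWWWWWWWbbbbbbbbbbb
131 WWWWWWWWWWWWWWWWWWWWWWWWWWWWWWWWbbbbbWWWWWWWWWWWWWWWWWbbbbbb
134 WWWWWWWWWWWWWWWWWWWWWWWWWWWWWbbbbbbbbbWWWWWWWWWWWWWWWWWWWWbb
137 WWWWWWWWWWWWWWWWWWWWWWWWWWWWbbbbbbbbbbbWWWWWWWWWWWWWWWWWWWWW
140 WWWWWWWWWWWWWWWWWWWWWWWWWbbbbRbRRRRRbbWWWWWWWWWWWWWWWWWWWWWW
143 WWWWWWWWWWWWWWWWWWWWWWWbbbbbRbbbbbbbRbbbbWWWWWWWWWWWWWWWWWWW
146 WWWWWWWWWWWWWWbbbWWWbbbbRRbRRRRbbbbbbbbRbbWWWWWWWWWWWWWWWWWW
149 WWWWWWWWWWWWbbbbbbbbbbbbbbbbbbbbbbRbbbRbbbWWWWWWWWWWWWWWWWWW
152 WWWWWWWWWbYbbbbbbbbbRbRRRbbRRbbbRRbbbbbbbWWWWWWWWWWWWWWWWWWW
155 WWWWWWWbbbbbbbbbbbbRRRbRRRbRRRbRbbbbbbbbbbWWWWWWWWWWWWWWWWWW
158 WWWWbbbbbbbbbbbbbbRRRRbbRRRRRbbbRbRbbbbbbbbbbbbbbWWWWWWWWWWW
161 WWbbbbbbbbbbbbggkbbbRRRbRRbRRRRRRRbbbbbbbbbbbbbbbbWWWWWWWWWW
164 bbbbbbbbbbbbkgggbbbbbbRRRbbbRRRRRbbbbbbbbbbbbbbYbWWWWWWWWWWW
167 kgkYbbbbbbbbbbbbbbbbbRbRbbbRbbbRRRbbbbbbbbbbbbYbWWWWWWWWWWWW
170 ggggggggggYbbbbbbbbbbbbbbbbbbbbRRbbbbbbbbbbbbbWWWWWWWWWWWWWW
173 bbbbggggggggggggkYYbbbbbbbbbbbbbbbbbbbbbbbbbWWWWWWWWWWWWWWWW
176 WWWWbbbbbbbkgggggggggggggkYbbbbbbbbbbbbbbbWWWWWWWWWWWWWWWWWW
179 WWWWWWWWWWWWbbbbbbYgggggggggggggkYbb.YbbWWWWWWWWWWWWWWWWWWWW
182 WWWWWWWWWWWWWWWWWWWbbbbbbkggggggggggbbWWWWWWWWWWWWWWWWWWWWWW
185 WWWWWWWWWWWWWWWWWWWWWWWWWWbbbbbbbbbbWWWWWWWWWWWWWWWWWWWWWWWW
```

The bottle is upright with its cork at the expected (388,132). Now the candle.

play_rows(
  increments=[
    [1, [-0.25, 1, 0], 0],
    [1, [-0.25, 1, 0], 0],
    [1, [-0.25, 1, 0], 0],
    [1, [-0.25, 1, 0], 0],
    [1, [-0.25, 1, 0], 0],
    [1, [-0.25, 1, 0], 0],
    [1, [-0.25, 1, 0], 0],
    [1, [-0.25, 1, 0], 0],
    [1, [-0.25, 1, 0], 0],
    [1, [-0.25, 1, 0], 0],
    [1, [-0.25, 1, 0], 0],
    [1, [-0.3, 1, 0], 0],
    [1, [-0.3, 1, 0], 0],
    [1, [-0.3, 1, 0], 0],
    [1, [-0.3, 1, 0.5], 0],
    [1, [-0.3, 1, 0.5], 0],
    [1, [-0.2, 0.7, 0.5], 0],
    [1, [0, 0, 0], 0],
    [1, [0, 0, 0], 0],
  ],
)

```text
time_s: 40.55
position: [0.3732, -0.2964, 0.1521]
eef_rot: [-3.141, -0.0, -0.0]
wrist_force: [0.1, 0.3, -0.1]
opening: 0.0852
gripper_force: 0.0
```

```bash
python3 - <<'E'
from asc import *
p=robot.get_obs()["position"];C=cam("wrist");W=robot.camera("wrist")
print(p,"top centre expected at TCP",proj(C,[[p[0],p[1],.09],[p[0],p[1],.0]]).round(0))
show(W,180,380,150,330,3,5)
E
```

```text
[ 0.37318405 -0.2963688   0.15208912] top centre expected at TCP [[282. 235.]
 [282. 196.]]
150 WWWWWWWWWWWWWWWWWWWWWWWWWWWWWWWWWWWWWWWWWWWWWWWWWWWWbbbbbbbbbbbbbbb
155 WWWWWWWWWWWWWWWWWWWWWWWWWWWWWWWWWWWWWWWWWWWWWWWWWWbbbbbbbbbbbbbbbbb
160 bbbbbWbbbbWbbbbbbbbbbbbbbbbbWWbbbWWWWWWWWWWWWWWWWbbbbbbbbbbbbbbbbbb
165 WWWWWWWWWWWWWWWWWWWWWWWWWWWWWWWWWWWbbWWWbbbbbbbbbbbbbbbbbbbbbbbbbbb
170 WWWWWWWWWWWWWWWWWWWWWWWWWWWbbbbbbbbbbbbbbbbbbbbbbbbbbbbbbbbbbbbbbbb
175 WWWWWWWWWWWWWWWWWWWWWWWWWWWbbbbbbbbbbbbbbbbbbbbbbbbbbbbbbbbbbbbbbbb
180 WWWWWWWWWWWWWWWWWWWWWWWWWWWbbbbbbbbbbbbbbbbbbbbbbbbbbbbbbbbbbbbbbbb
185 WWWWWWWWWWWWWWWWWWWWWWWWWWWbbbbbbbbbbbbbbbbbbbbbbbbbbbbbbbbbbbbbbbb
190 WWWWWWWWWWWWWWWWWWWWWWWWWWWbbbbbbbbbbbbbbbbbbbbbbbbbbbbbbbbbbbbbbbb
195 WWWWWWWWWWWWWWWWWWWWWWWWWWWbbbbbbbbbbbbbbbbbbbbbbbbbbbbbbbbbbbbbbbb
200 WWWWWWWWWWWWWWWWWWWWWWWWWWWWWbbbbLbbbbbbbbbbbbbbbbbbbbbbbbbbbbbbbbb
205 WWWWWWWWWWWWWWWWWWWWWWWWWWWWWbbbbbbbbbbbbbbbbbbbbbbbbbbbbbbbbbbbbbb
210 WWWWWWWWWbbbbbbWWWWWWWWWWWWWbbbbbbbbbbbbbbbbbbbbbbbbbbbbbbbbbbbbbbb
215 WbbbbbbbbbbbbbbbbWWWWWWWWWWWbbbbbbbbbbbbbbbbbbbbbbbbbWWWbbbbbbbbbbb

[... 883 characters left out ...]
WWWWWWWWWWWWWWWbbbbbbbbbbbbbbbbRkkkkkkgkgkkbbbbbbbbk
285 kkbbWWWWWWWWWWWWWWWWWWWWWWWWWbbbbbbbbbbbbbbbbbkgkkkgkgkkkbkbbbbbbkg
290 kkkbWWWWWWWWWWWWWWWWWWWWWWWbbbbbbbbbbbbbbbbbbbkgkgkkkgkbkkkbbbbbbkk
295 bkbbWWWWWWYWWWWWWWWWWWWWWWbbbbbbbbbbbbbbbbbbbbkkggkbkkbkkgkYbbbbbkk
300 kgkYWWWWWWWWWWWWWWWWWWWWbbbbbbbbbbbbbbbbbbbbbbkkkYkgkgkkkgkkkbbbbbb
305 kkkbWWWWWWWWWWWWWWWWWWWbbbbbbbbbbbbbbbbbbbbbbbkkgkkkgkkkkkkkkbbbbkg
310 kkkbWWWWWWWWWWWWWWWWWbbbbbbbbbbbbbbbbbbbbbbbbbbgkkkbggkkkkkgkgbbbkk
315 bbkbYYWWWYWWYWWYWWWWbbbbbbbbbbbbbbbbbbbbbbbbbbbkkgkYkkkkkkkkkkbbbkk
320 kkbWWYYYWYYYWWYYYWbbbbbbbbbbbbbbbbbbbbbbbbbbbbbkkkkkkkkgkkkkgkkbWWk
325 kkWWWWWWWWWWWWYWYbbbbbbbbbbbbbbbbbbbbbbbbbbbbbbbkkgkkkkkgkkkkkkkWWb
```

```bash
python3 - <<'E'
from asc import *
W=robot.camera("wrist");C=cam("wrist");h=cv2.cvtColor(cv2.medianBlur(W,5),cv2.COLOR_RGB2HSV)
for y in (215,225,235,245): print(y,[tuple(h[y,x][:2].tolist()) for x in range(235,335,8)])
m=((h[:,:,1]>190)&(h[:,:,0]>18)&(h[:,:,0]<32)).astype(np.uint8);m[:150]=0;m[290:]=0
n,l,s,c=cv2.connectedComponentsWithStats(m)
for i in np.argsort(-s[1:,4])[:3]+1: print(s[i],c[i],back(C,c[i],.09).round(4))
E
```

```text
215 [(23, 114), (23, 114), (21, 123), (17, 133), (18, 230), (18, 227), (18, 215), (19, 227), (18, 223), (18, 226), (14, 142), (15, 145), (15, 143)]
225 [(16, 142), (17, 133), (15, 142), (15, 143), (19, 237), (18, 222), (18, 218), (18, 224), (19, 228), (19, 231), (16, 170), (15, 143), (15, 142)]
235 [(16, 137), (20, 126), (17, 136), (17, 136), (18, 229), (18, 229), (18, 222), (18, 226), (19, 223), (18, 228), (18, 222), (15, 145), (15, 145)]
245 [(20, 125), (20, 124), (18, 131), (19, 168), (21, 215), (18, 223), (19, 227), (19, 224), (19, 227), (19, 225), (19, 223), (15, 145), (15, 143)]
[ 260  212   58   62 1530] [287.83660131 246.21764706] [[ 0.3657 -0.3004  0.09  ]]
[263 208  19  24 141] [270.75177305 219.57446809] [[ 0.3842 -0.2894  0.09  ]]
[281 203  15  13  78] [287.02564103 208.56410256] [[ 0.3916 -0.2997  0.09  ]]
```

play_rows(
  increments=[
    [1, [-0.23, 0.16, 0.4], 0],
    [1, [0, 0, 0.7], 0],
    [1, [0, 0, 0.8], 0],
    [1, [0, 0, 0.8], 0],
    [1, [0, 0, 0.6], 0],
    [1, [0, 0, 0.4], 0],
    [1, [0, 0, 0.22], 0],
    [-1, [0, 0, 0], 0],
    [-1, [0, 0, 0], 0],
    [-1, [0, 0, 0], 0],
    [-1, [0, 0, 0], 0],
    [-1, [0, 0, 0], 0],
    [-1, [0, 0, 0], 0],
  ],
  grip_force=30,
)

```text
time_s: 42.28
position: [0.3679, -0.3012, 0.0548]
eef_rot: [3.141, -0.001, 0.0]
wrist_force: [0.4, -0.2, 5.4]
opening: 0.0393
gripper_force: 30.5
```

play_rows(
  increments=[
    [-1, [0, 0, -0.4], 0],
    [-1, [0, 0, -0.8], 0],
    [-1, [0, 0, -0.9], 0],
    [-1, [0, 0, -0.5], 0],
    [-1, [0.5, 0.26, 0], 0],
    [-1, [0.8, 0.4, 0], 0],
    [-1, [0.8, 0.4, 0], 0],
    [-1, [0.8, 0.4, 0], 0],
    [-1, [0.8, 0.4, 0], 0],
    [-1, [0.8, 0.4, 0], 0],
    [-1, [0.8, 0.4, 0], 0],
    [-1, [0.8, 0.4, 0], 0],
    [-1, [0.7, 0.37, 0], 0],
    [-1, [0, 0, 0.5], 0],
    [-1, [0, 0, 0.4], 0],
    [-1, [0, 0, 0], 0],
  ],
)

```text
time_s: 44.28
position: [0.5353, -0.3849, 0.0937]
eef_rot: [-3.138, 0.004, 0.0]
wrist_force: [0.5, 0.3, -1.0]
opening: 0.0394
gripper_force: 30.4
```

```bash
python3 - <<'E'
from asc import *
o=robot.get_obs();p=o["position"];print(p,o["wrist_force"],o["opening"]);C=cam("wrist");W=robot.camera("wrist")
z=p[2]-.0548
print("hole pred",proj(C,poly(.538,-.387,.02,.029,4,0)).round(0).tolist(),"candle bottom pred",proj(C,poly(p[0],p[1],z,.02,4,0)).round(0).tolist())
h=cv2.cvtColor(cv2.medianBlur(W,5),cv2.COLOR_RGB2HSV)
for y in range(150,300,4): print(y,''.join('Y' if (a[1]>185 and 12<a[0]<35 and a[2]>70) else 'g' if 55<a[0]<105 and a[1]>60 else 'L' if a[1]<70 and a[2]>60 else 'k' if a[2]<50 else '-' for a in h[y,190:370:3]))
E
```

```text
[ 0.5352766  -0.38492446  0.09369053] [ 0.48067281  0.34863092 -1.04612817] 0.03936979803749228
hole pred [[285.0, 182.0], [242.0, 224.0], [285.0, 263.0], [328.0, 224.0]] candle bottom pred [[282.0, 209.0], [250.0, 239.0], [282.0, 268.0], [314.0, 240.0]]
150 ----------g---------------------gggggggggg------------------
154 ----------g---------------------------gggggggggk------------
158 ----------g---------------------------------ggggggggg-------
162 ----------g--------------------------------------gggggggggk-
166 ---------gg--------------------------------------------ggggg
170 ---------g--------------------------------------------------
174 ---------g--------------------------------------------------
178 ---------g--------------------------------------------------
182 ---------g--------------------------------------------------
186 --------g---------------------ggg---------------------------
190 --------g-----------------ggggggggggggg---------------------
194 --------g---------------gggggggggggggggggk------------------
198 ----------------------ggggggggggggggggggggg-----------------

[... 924 characters left out ...]
---------LLLL-YYYYYYYYYYYYYY-LLLL-----------k-----
262 ----g-------LLLLk--LLLYYYYYYYYYYYYYYYYYYLLL--kLLL-----g-----
266 ------------LLLkk--LYYYYYYYYYYYYYYYYYYYYYYL-kkkLLL---g------
270 ---g-------LLLLkk--YYYYYYYYYYYYYYYYYYYYYYYYLkkkLLLL--g------
274 ---g----kkkLLL-kkk-YYYYYYYYYYYYYYYYYYYYYYYY-kkkLLLLkkk------
278 ----gggkkkkLLLkkk-YYYYYYYYYYYYYYYYYYYYYYYYYYYkgkLLLkkkk-----
282 ------kkkkLLLLkkkYYYYYYYYYYYYYYYYYYYYYYYYYYYYkkkLLLLkkkk----
286 -----kkkkkLLL-kkkYYYYYYYYYYYYYYYYYYYYYYYYYYYYkkk-LLLkkkkk---
290 -----kkkkLLLLkkkkYYYYYYYYYYYYYYYYYYYYYYYYYYYYkkkkLLLLkkkk---
294 ----kkkkkLLLLkkkkYYYYYYYYYYYYYYYYYYYYYYYYYYYY-kkkLLLLkkkkk--
298 ----kkkkLLLLkkkkYYYYYYYYYYYYYYYYYYYYYYYYYYYYYYkkkkLLLLkkkk--
```

```bash
python3 - <<'E'
from asc import *
C=cam("wrist")
f=back(C,(286,218),.037)[0];h=back(C,(285,185),.02)[0];lr=back(C,[(244,222),(328,222)],.02);c=back(C,[(252,246),(316,246)],.04)
print(f,h,"front gap",h[0]-f[0],"hole y",lr[:,1].mean(),lr[0,1]-lr[1,1],"candle",c[:,1].mean())
E
```

```text
[ 0.54917029 -0.38803073  0.037     ] [ 0.56568831 -0.38748108  0.02      ] front gap 0.016518027366476118 hole y -0.38828816139202416 0.05678155093914444 candle -0.38685060190436016
```

play_rows(
  increments=[
    [-1, [0.15, 0.02, 0], 0],
    [-1, [0.14, 0.02, 0.2], 0],
    [-1, [0, 0, 0.4], 0],
    [-1, [0, 0, 0.4], 0],
    [-1, [0, 0, 0.2], 0],
    [-1, [0, 0, 0.08], 0],
    [-1, [0, 0, 0], 0],
  ],
)

```text
time_s: 45.2
position: [0.5446, -0.3874, 0.0644]
eef_rot: [-3.141, 0.0, 0.0]
wrist_force: [-0.2, -0.9, -0.5]
opening: 0.0392
gripper_force: 30.4
```

play_rows(
  increments=[
    [-1, [0, 0, 0.06], 0],
    [-1, [0, 0, 0.06], 0],
    [-1, [0, 0, 0.04], 0],
    [-1, [0, 0, 0], 0],
  ],
)

```text
time_s: 45.7
position: [0.5446, -0.3874, 0.0605]
eef_rot: [-3.142, 0.0, 0.0]
wrist_force: [-0.6, 0.6, -0.5]
opening: 0.0392
gripper_force: 30.4
```

play_rows(
  increments=[
    [-1, [0, 0, 0.04], 0],
    [-1, [0, 0, 0.04], 0],
    [-1, [0, 0, 0.03], 0],
    [-1, [0, 0, 0], 0],
  ],
)

```text
time_s: 46.2
position: [0.5448, -0.3875, 0.0588]
eef_rot: [3.141, -0.0, 0.0]
wrist_force: [-2.3, 1.9, 5.3]
opening: 0.0392
gripper_force: 31.1
```

play_rows(
  increments=[
    [-0.09, [0, 0, 0], 0],
    [-0.07, [0, 0, 0], 0],
    [-0.06, [0, 0, 0], 0],
    [-0.04, [0, 0, 0], 0],
    [-0.02, [0, 0, 0], 0],
    [0.02, [0, 0, 0], 0],
    [0.06, [0, 0, 0], 0],
    [0.06, [0, 0, 0], 0],
    [0.4, [0, 0, 0], 0],
    [0.8, [0, 0, 0], 0],
    [1, [0, 0, 0], 0],
    [1, [0, 0, -0.4], 0],
    [1, [0, 0, -0.8], 0],
    [1, [0, 0, -1], 0],
    [1, [0, 0, -1], 0],
    [1, [0, 0, -1], 0],
    [1, [0, 0, -0.5], 0],
  ],
)

```text
time_s: 48.32
position: [0.5458, -0.3883, 0.1791]
eef_rot: [3.139, -0.004, 0.0]
wrist_force: [0.8, -0.1, 0.1]
opening: 0.0855
gripper_force: 0.0
```

play_rows(
  increments=[
    [1, [-0.5, 0.8, -0.5], 0],
    [1, [-0.5, 1, -0.5], 0],
    [1, [-0.5, 1, 0], 0],
    [1, [-0.5, 1, 0], 0],
    [1, [-0.5, 1, 0], 0],
    [1, [-0.5, 1, 0], 0],
    [1, [-0.5, 1, 0], 0],
    [1, [-0.5, 1, 0], 0],
    [1, [0, 0, 0], 0],
    [1, [0, 0, 0], 0],
  ],
)

```text
time_s: 49.58
position: [0.4446, -0.5824, 0.2]
eef_rot: [-3.141, -0.0, -0.0]
wrist_force: [-0.2, 0.6, -1.0]
opening: 0.0857
gripper_force: 0.0
```

```bash
python3 - <<'E'
from asc import *
T=robot.camera("top");C=cam("top");h=cv2.cvtColor(cv2.medianBlur(T,3),cv2.COLOR_RGB2HSV)
B={"jar":(.6418,.1221,.09),"hex":(.6122,-.1558,.094),"candle":(.5341,-.3884,.094)}
for k,(x,y,z) in B.items():
    c=proj(C,[x,y,z])[0].astype(int);o=c-[24,24];hh=h[o[1]:o[1]+48,o[0]:o[0]+48].astype(int)
    m=((hh[:,:,1]>140)&(hh[:,:,0]>18)&(hh[:,:,0]<35)&(hh[:,:,2]>100)).astype(np.uint8)
    n,l,s,cc=cv2.connectedComponentsWithStats(m);i=1+np.argmax(s[1:,4]);s=s[i]
    q=o+s[:2]+(s[2:4]-1)/2
    print(k,s,"lid centre minus box",(back(C,q,z)[0]-[x,y,z]).round(4))
S=robot.camera("scene");C=cam("scene")
b=np.array([.538,-.387]);print(proj(C,[[*b,.094],[*b,.004]]).round(0).tolist())
hs=cv2.cvtColor(cv2.medianBlur(S,3),cv2.COLOR_RGB2HSV);c=proj(C,[*b,.05])[0].astype(int)
for y in range(c[1]-55,c[1]+50,4): print(y,''.join('Y' if (a[1]>190 and 18<=a[0]<35 and a[2]>70) else 'g' if 55<a[0]<105 and a[1]>60 else 'L' if a[1]<70 and a[2]>60 else 'k' if a[2]<50 else '-' for a in hs[y,max(0,c[0]-50):c[0]+50:2]))
print("x0",max(0,c[0]-50),robot.get_obs()["time_s"])
E
```

```text
jar [ 11  12  25  25 482] lid centre minus box [0.001  0.0025 0.    ]
hex [ 14  17  19  18 262] lid centre minus box [-0.0026  0.0029  0.    ]
candle [16 14 11 16 75] lid centre minus box [0.0073 0.0072 0.    ]
[[125.0, 339.0], [138.0, 364.0]]
296 --------------------------------------------------
300 --------------------------------------------------
304 --------------------------------------------------
308 --------------------------------------------------
312 --------------------------------------------------
316 --------------------------------------------------
320 --------------------------------------------------
324 --------------------------------------------------
328 --------------------------------------------------
332 --------------------YYYYYYYYY---------------------
336 ------------------YYYYYYYYYYYY--------------------
340 -----------------YYYYYYYYYYYYYY-------------------
344 -----------------YYYYYYYYYYYYYYY------------------
348 -----------------YYYYYYYYYYYYYYY-gg---------------
352 -------------------YYYYYYYYYYYYY-Lgg--------------
356 --------------------YYYYYYYYYYY-L--g--------------
360 -------------------k-YYYYYYYY--LL-Y---------------
364 -------------------ggk-----LLLL-YYY---------------
368 -------------------kggg--LL---YYY-----------------
372 --------------------kggkYYYYYYY-------------gggg--
376 ----------------------------------------gggggk----
380 -------------------------------------gggggk-------
384 ----------------------------------ggggk-----------
388 ------------------------------ggggg---------------
392 ---------------------------ggggg------------------
396 -----------------------gggggk---------------------
400 --------------------ggggk-------------------------
x0 81 49.675
```

```bash
python3 - <<'E'
from asc import *
C=cam("scene")
S=robot.camera("scene");hs=cv2.cvtColor(cv2.medianBlur(S,3),cv2.COLOR_RGB2HSV)
for z in(.02,.094,.11): print(z,back(C,(129.5,346.5),z)[0].round(4))
x,y=back(C,(129.5,346.5),.094)[0][:2]
print("top",proj(C,poly(x,y,.094,.02,24,0)).round(0).astype(int)[::3].tolist(),"z20 ring",proj(C,poly(x,y,.02,.02,24,0)).round(0).astype(int)[::3].tolist())
print("hole",proj(C,poly(.538,-.387,.02,.029,24,0)).round(0).astype(int)[::3].tolist())
for yy in range(326,384,3): print(yy,[tuple(map(int,hs[yy,xx])) for xx in range(112,150,6)])
T=robot.camera("top");h=cv2.cvtColor(T,cv2.COLOR_RGB2HSV);C=cam("top");c=proj(C,[.538,-.387,.094])[0].astype(int);print(c)
for yy in range(c[1]-20,c[1]+21,2): print(yy,''.join('Y' if (a[1]>170 and 18<=a[0]<35) else 'g' if 55<a[0]<105 and a[1]>60 else 'k' if a[2]<60 else '-' for a in h[yy,c[0]-26:c[0]+26]))
E
```

```text
0.02 [ 0.5098 -0.3818  0.02  ]
0.094 [ 0.5538 -0.3896  0.094 ]
0.11 [ 0.5633 -0.3912  0.11  ]
top [[137, 355], [143, 346], [141, 338], [132, 334], [122, 338], [116, 347], [118, 356], [126, 359]] z20 ring [[147, 375], [152, 367], [150, 359], [142, 355], [133, 359], [128, 367], [129, 376], [137, 379]]
hole [[146, 371], [153, 359], [150, 348], [140, 343], [127, 348], [119, 360], [121, 372], [132, 377]]
326 [(15, 152, 199), (16, 148, 197), (18, 140, 206), (20, 134, 206), (18, 136, 208), (25, 124, 115), (15, 164, 176)]
329 [(15, 152, 190), (17, 144, 202), (19, 147, 206), (19, 186, 206), (21, 161, 160), (15, 163, 177), (15, 156, 178)]
332 [(15, 150, 195), (18, 139, 204), (20, 255, 204), (20, 255, 205), (22, 243, 205), (15, 161, 179), (16, 160, 175)]
335 [(15, 151, 197), (19, 225, 204), (19, 255, 205), (20, 255, 207), (23, 255, 208), (15, 162, 179), (15, 160, 166)]
338 [(15, 152, 205), (19, 255, 205), (18, 220, 203), (19, 255, 207), (23, 254, 207), (15, 162, 156), (15, 157, 161)]
341 [(15, 147, 158), (20, 255, 204), (20, 255, 203), (20, 255, 208), (23, 254, 207), (18, 206, 119), (15, 160, 1
[... 2084 characters left out ...]
----------------
170 ----------kgk----Y-Y---YYYYYYYYYYYY-----g-----------
172 --------kk-----------YYYYYY---YYYYY-----------------
174 -------kkY-----YY----YYYYYYYYYYYYY------------------
176 -------g-Y----------YYYYYYYYYYYYYY------------------
178 -------g--Y------Y--YYYYYYYYYYYY--------------------
180 -------gkY--------Y-Y-YYYYYYYY----------------------
182 -------kgkY-Y------------kkg------------------------
184 --------kggk-YYY----kkkggggk------------------------
186 ----------gggggggggggggggg--------------------------
188 ------------kggggggggggk----------------------------
190 ----------------------------------------------------
192 ----------------------------------------------------
```

All four stand upright in their holes: the candle top is at scene (127,341) against an expected (125,339), and the lids sit within about 3 mm of the box centres. Handing in.

```bash
python3 -c "
from cell import robot
print(robot.close_job())"
```

```text
the job is handed in; nothing more can be done
None
```

All four products stand upright on the floor of their matching boxes, and the job was handed in at about 50 s; the hex jar caught the edge of its hole on the first try and tilted in the grip, so I backed it out and set it down again.

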